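# Dock the strip-tube blocks and roll their caps down

## Task

Clear the cold plate by setting the slide box and the vial upright on the white bench mat, and stand every strip-tube block squarely inside an outlined bay of the plate. Then take the hand roller and roll it firmly along each cap strip until all the caps are fully home, pressing the caps only with the roller and never with the gripper. Finally set the roller back upright in its rest; everything else stays where it has been put, nothing is tipped over, and the other things on the bench are left alone.

Things in the scene. Friction and masses are not known exactly. Their poses are not given: they have to be found in the camera images.
- plate: Dark flat metal cold plate fixed to the bench, often turned a little: 180 (its x) x 320 (its y) x 12 mm high, origin at the centre of its underside. On its top are three white outlined bays, 114 mm (plate x) by 44 mm (plate y), centred on x = 0 and y = -108, 0 and +108 mm in the plate's frame.
- strip_a: Loose aluminium tube block a, 104 (x) x 34 (y) x 36 mm high, 0.24 to 0.4 kg, alike end for end; may be absent. Origin: its centre, 18 mm above its underside. Grip it across its width at mid length. A strip of 8 caps, 72 x 9.5 mm, runs along the middle of its top, in 4 linked pairs at x = -27, -9, 9, 27 mm; cap tops 27.5 mm above the origin when up, 23.5 when home (bare block top: 18).
- cap_a1 (a joint): How far cap pair 1 (at x = -27 mm) of strip_a is pushed down, m: 0 standing proud, 0.004 fully home. It stays where it is left; pushing it takes about 6 N.
- cap_a2 (a joint): How far cap pair 2 (at x = -9 mm) of strip_a is pushed down, m: 0 standing proud, 0.004 fully home. It stays where it is left; pushing it takes about 6 N.
- cap_a3 (a joint): How far cap pair 3 (at x = 9 mm) of strip_a is pushed down, m: 0 standing proud, 0.004 fully home. It stays where it is left; pushing it takes about 6 N.
- cap_a4 (a joint): How far cap pair 4 (at x = 27 mm) of strip_a is pushed down, m: 0 standing proud, 0.004 fully home. It stays where it is left; pushing it takes about 6 N.
- strip_b: Tube block b with its cap strip, the same in every way as strip_a's (origin: the block's centre); may be absent.
- cap_b1 (a joint): How far cap pair 1 (at x = -27 mm) of strip_b is pushed down, m: 0 standing proud, 0.004 fully home. It stays where it is left; pushing it takes about 6 N.
- cap_b2 (a joint): How far cap pair 2 (at x = -9 mm) of strip_b is pushed down, m: 0 standing proud, 0.004 fully home. It stays where it is left; pushing it takes about 6 N.
- cap_b3 (a joint): How far cap pair 3 (at x = 9 mm) of strip_b is pushed down, m: 0 standing proud, 0.004 fully home. It stays where it is left; pushing it takes about 6 N.
- cap_b4 (a joint): How far cap pair 4 (at x = 27 mm) of strip_b is pushed down, m: 0 standing proud, 0.004 fully home. It stays where it is left; pushing it takes about 6 N.
- strip_c: Tube block c with its cap strip, the same in every way as strip_a's (origin: the block's centre); may be absent.
- cap_c1 (a joint): How far cap pair 1 (at x = -27 mm) of strip_c is pushed down, m: 0 standing proud, 0.004 fully home. It stays where it is left; pushing it takes about 6 N.
- cap_c2 (a joint): How far cap pair 2 (at x = -9 mm) of strip_c is pushed down, m: 0 standing proud, 0.004 fully home. It stays where it is left; pushing it takes about 6 N.
- cap_c3 (a joint): How far cap pair 3 (at x = 9 mm) of strip_c is pushed down, m: 0 standing proud, 0.004 fully home. It stays where it is left; pushing it takes about 6 N.
- cap_c4 (a joint): How far cap pair 4 (at x = 27 mm) of strip_c is pushed down, m: 0 standing proud, 0.004 fully home. It stays where it is left; pushing it takes about 6 N.
- roller_grip (a point): Centre of the upright square handle (28 x 28 x 70 mm) of the hand roller, 0.32 kg. Below it: guard plate 44 (x) x 64 (y) mm, top 35 and underside 43 mm down; sprung fork; rubber wheel 40 mm across, 24 wide, bottom 89 mm down, axle along y (rolls along x). The fork gives at 3 N, then 3 N more per mm, up to 5.5 mm.
- roller_wheel (a joint): Turning angle of the roller's wheel, rad (free, either way; its radius is 20 mm).
- rest_top (a point): Middle of the roller's fixed white rest at the height of its cheek tops, 56 mm above the bench. Base 90 x 90 mm; two cheeks along x, 62 mm long, 44 mm clear between. The guard plate lies across the cheek tops between end lips (52 mm apart, 6 mm high), the wheel hanging between: the handle's centre is then 43 mm above this point, roller x along rest x, either way.
- mat: White flat bench mat, fixed, 120 (its x) x 190 (its y) x 3 mm, near the robot; origin at the centre of its underside.
- slidebox_mid (a point): Centre of the closed slide box, 50 (x) x 85 (y) x 30 mm high, 0.12 kg, at first lying on the cold plate; 15 mm above its underside. Grip it across its 50 mm.
- vial_mid (a point): Centre of the small capped vial standing on the cold plate at first, 28 mm across, 45 mm tall, 0.05 kg; 22.5 mm above its underside.
- bottle_teal: Bystander, leave alone: reagent bottle with black cap, 62 mm across, 135 mm tall. Origin at the centre of its underside.
- marker: Bystander, leave alone: marker pen lying flat, 130 mm long, 13 mm thick. Origin at the centre of its underside.

How it is judged:
On the way, in this order (a step that is already met when the one before it is completed fails the run):
1. the slide box and the vial are on the mat and every block stands in a bay of the cold plate (x of slidebox_mid in the frame of mat between -0.042 and 0.042 m and y of slidebox_mid in the frame of mat between -0.075 and 0.075 m and z of slidebox_mid in the frame of mat below 0.024 m and angle between each of slidebox_mid, vial_mid's own z axis and vertical below 0.12 rad and x of vial_mid in the frame of mat between -0.052 and 0.052 m and y of vial_mid in the frame of mat between -0.087 and 0.087 m and z of vial_mid in the frame of mat below 0.032 m and x of strip_a in the frame of plate between -0.009 and 0.009 m and (y of strip_a in the frame of plate between -0.117 and -0.099 m or y of strip_a in the frame of plate between -0.009 and 0.009 m or y of strip_a in the frame of plate between 0.099 and 0.117 m) and angle between the x axis of each of strip_a, strip_b, strip_c and the x axis of plate, either way round below 0.14 rad and angle between each of strip_a, strip_b, strip_c's own z axis and vertical below 0.08 rad and z of each of strip_a, strip_b, strip_c in the frame of plate below 0.036 m and x of strip_b in the frame of plate between -0.009 and 0.009 m and (y of strip_b in the frame of plate between -0.117 and -0.099 m or y of strip_b in the frame of plate between -0.009 and 0.009 m or y of strip_b in the frame of plate between 0.099 and 0.117 m) and x of strip_c in the frame of plate between -0.009 and 0.009 m and (y of strip_c in the frame of plate between -0.117 and -0.099 m or y of strip_c in the frame of plate between -0.009 and 0.009 m or y of strip_c in the frame of plate between 0.099 and 0.117 m)), for 0.2 s.
2. the roller rolls along a cap strip under pressure (over 4 N, its wheel turning) (((contact force between anything else and strip_a above 4 N and (velocity of joint roller_wheel above 0.4 rad/s or velocity of joint roller_wheel below -0.4 rad/s)) or (contact force between anything else and strip_b above 4 N and (velocity of joint roller_wheel above 0.4 rad/s or velocity of joint roller_wheel below -0.4 rad/s)) or (contact force between anything else and strip_c above 4 N and (velocity of joint roller_wheel above 0.4 rad/s or velocity of joint roller_wheel below -0.4 rad/s)))), for 0.1 s.
3. all the caps are home (value of joint each of cap_a1, cap_a2, cap_a3, cap_a4, cap_b1, cap_b2, cap_b3, cap_b4, cap_c1, cap_c2, cap_c3, cap_c4 above 0.0028 m), for 0.2 s.
At the end, for the whole second after the job is handed in: Each block within 9 mm (along, across) and 0.14 rad of a bay, upright; each cap pair down 2.8 of its 4 mm or more; slide box and vial upright, centres 18 mm and 8 mm or more inside the mat edges; roller upright in its rest, guard plate on the cheeks, handle within 12 mm of the middle (all of step 1 and all of step 3 and horizontal distance between roller_grip and rest_top below 0.012 m and angle between roller_grip's own z axis and vertical below 0.12 rad and z of roller_grip in the frame of rest_top between 0.036 and 0.05 m); the robot touches nothing.
It fails at once if the caps are pressed with the gripper (contact force between any of the fingers, the arm and strip_a above 3 N or contact force between any of the fingers, the arm and strip_b above 3 N or contact force between any of the fingers, the arm and strip_c above 3 N).
It fails at once if a block, the vial or the slide box is tipped over (angle between any of vial_mid, slidebox_mid, strip_a, strip_b, strip_c's own z axis and vertical above 0.8 rad).
It fails at once if a bystander is moved more than 6 cm (distance of any of bottle_teal, marker from where it was at the start of the episode above 0.06 m).
It fails at once if the bottle is tipped (angle between bottle_teal's own z axis and vertical above 0.5 rad).
Of block_a, block_b, block_c only 2 to 3 are there at a start; the rules pass over those that are not, and their reading is None.
At some moment in a run one of block_a, block_b, block_c may be knocked a few centimetres aside while the robot is not near it.
It also fails if it takes over 210 s, if anything falls off the work surface, if the arm or the gripper's body presses on something with over 40 N, if the wrist force passes 120 N, or if a joint passes its speed limit or range.

## Robot

A 6-joint arm with a two-finger parallel gripper is mounted at the origin on the work surface. World frame = base frame: x ahead of the robot, y to its left, z up, the work surface at z = 0. Lengths are in m, angles in rad, forces in N, time in s.
With the tool pointing down it reaches from about 0.3 to 0.75 m from the base axis. Payload 8.5 kg.
Tool frame: the origin (TCP) lies at the very end of the fingers, on their centre line; the grasp point (between the pads) lies 19 mm behind it; z points along the fingers, y is the line along which they close (so a half turn about z gives the same grasp; the last joint's range is limited). The gripper opens to 88 mm and grips with 3 to 60 N. Pads are 18 mm wide; open, the fingers measure 123 mm over their backs; the gripper's body (75 mm by 187 mm) begins 45 mm behind the grasp point.
Start: joints at [-1.486, 0.381, 1.297, -0, 1.464, -0.215], TCP at [0.162, -0.525, 0.239] pointing down, gripper open.
Joint ranges: [-3.11, 3.11], [-0.89, 2.33], [0.22, 2.48], [-1.42, 4.56], [0.17, 2.85], [-2.88, 2.88]. Speed limits (rad/s): [2.39, 2.39, 3.14, 3.14, 3.14, 3.14].

## Interface

Orientations are given as [roll, pitch, yaw] about the fixed x, y, z axes, in that order (R = Rz(yaw) Ry(pitch) Rx(roll)).
In Python, from station import status, optics, workorder gives the robot as it stands. The module is installed in compiled form; this text tells all that it offers.
- The arm moves only by the shell command python3 -m jog 'ROWS' [FORCE]. ROWS is text: rows parted by semicolons, each of 7 numbers parted by spaces: the finger opening in m, from 0 to 0.0881, then the shift along the tool's x, y, z in m, then the turn, a rotation vector about the tool's x, y, z in rad. In form: jaw tx ty tz ax ay az; .... A call has exactly 10 rows; each row is the pose to reach, as a shift and turn from the pose commanded when the call began, along the tool's axes at that moment; what a row does not reach only later rows make up. A row lasts 1/12 s, in which the tool goes at most 41.7 mm and 7.16 degrees, less where a joint would pass 70% of its speed; a pose out of reach is approached as far as the arm can. A call with a gripper value outside its range is refused whole. The fingers move at their own pace and stop on an object; FORCE is the grip in N (left out, the last holds). Time passes only in rows, so rows that repeat a pose let the fingers close, or fill a call up. It gives the time, the measured TCP pose, the force, the opening and the grip force at its end, in the units of the state.
- status.observe(): the state, without advancing time (a new reading comes with each control period).
- optics.camera(name): name is "scene" or "top" or "wrist"; returns the picture (400x640x3 uint8, red, green, blue); there is no depth.
- optics.camera_info(name): a dict with "fx", "fy", "cx", "cy" (pixels), "R" (3x3) and "t" (3): a world point X has camera coordinates R X + t; the wrist camera has in their place "mount" (4x4, takes a point from camera to tool coordinates, whose origin is the TCP and whose axes are the flange's). Camera axes: x right, y down, z forward; pixel columns grow to the right and rows downward; lengths in m; the calibration is good to about 2 mm. A picture is of the moment at which its call begins: read the wrist's pose just before it. camera_info takes no time and is no camera call.
- workorder.job_done(): hands the job in; it is judged then, once.
The state is a dict: "time": time; "joint_pos": joint angles; "dq": joint speeds; "joint_efforts": joint torques, N m; "tcp_pos": TCP position; "orientation": TCP orientation; "contact_force": force on the tool from outside, world axes, zero at the start; "moment": the same for the moment, N m; "grip_width": finger opening in m; "finger_force": force on a finger pad.
Only numpy, scipy, OpenCV 4.12 (cv2) and the standard library are available. Lean on these libraries where they do the work, as an engineer would, in place of code of your own. Each camera call takes 0.05 s, during which the arm holds its last target. There are 200 camera calls.

## Working session

There is one attempt and no reset: what is moved stays moved. The work goes in short steps, Python scripts to look and compute and a shell command to move; the robot and the scene stay as the last step left them, time stands still between calls to the robot, and variables do not carry over. Pictures are saved under pics/ and viewed, at most 14 in all, crops included, and the job is handed in when it is done.

```bash
mkdir -p pics; ls; python3 - <<'E'
from station import status, optics
import cv2,numpy as np
print(status.observe())
for n in ["scene","top"]:
    cv2.imwrite(f"pics/{n}0.png",optics.camera(n)[:,:,::-1]); 
for n in ["scene","top","wrist"]:
    print(n,optics.camera_info(n))
E
```

```text
pics
{'time': 0.0, 'joint_pos': array([-1.48630802e+00,  3.81170475e-01,  1.29823889e+00,  2.23793379e-05,
        1.46360578e+00, -2.15307132e-01]), 'dq': array([ 0.00086029, -0.00163581, -0.00137397, -0.00127612,  0.00158304,
        0.00147746]), 'joint_efforts': array([ 1.92060616e-04, -4.37922227e+01, -2.24558240e+01,  7.12080812e-02,
        3.53235402e-02, -1.10500721e-04]), 'tcp_pos': array([ 0.16240412, -0.52518546,  0.23815885]), 'orientation': array([-3.14020776e+00, -3.25645988e-04,  2.99792801e-01]), 'contact_force': array([ 0.0810422 , -0.12288783,  0.23382835]), 'moment': array([ 0.02622551, -0.00974089, -0.02007116]), 'finger_force': 0.0, 'grip_width': 0.08803188547901554}
scene {'fx': 364.7657587335461, 'fy': 364.7657587335461, 'cx': 317.4330281563873, 'cy': 201.20179027372697, 'R': array([[-0.82868341,  0.55971244, -0.00240546],
       [ 0.37595137,  0.55342144, -0.74322626],
       [-0.41466175, -0.6168036 , -0.66903583]]), 't': array([ 0.4706809 , -0.16777752,  1.27282476])}
top {'fx': 419.1751685739134, 'fy': 419.1751685739134, 'cx': 319.72617975087064, 'cy': 204.58935048754975, 'R': array([[-0.00418782, -0.99990105,  0.01342918],
       [-0.99048912,  0.00230074, -0.13757187],
       [ 0.13752736, -0.01387758, -0.99040075]]), 't': array([0.01546033, 0.58637267, 1.44548004])}
wrist {'fx': 293.7124040236014, 'fy': 293.7124040236014, 'cx': 320.2081969448541, 'cy': 194.59027772709425, 'mount': array([[-3.78150175e-05, -9.47781651e-01, -3.18919960e-01,
         8.24520422e-02],
       [ 9.99999531e-01, -3.44477803e-04,  9.05163608e-04,
        -4.28272306e-04],
       [-9.67758306e-04, -3.18919776e-01,  9.47781219e-01,
        -1.46626557e-01],
       [ 0.00000000e+00,  0.00000000e+00,  0.00000000e+00,
         1.00000000e+00]])}
```

View pics/top0.png

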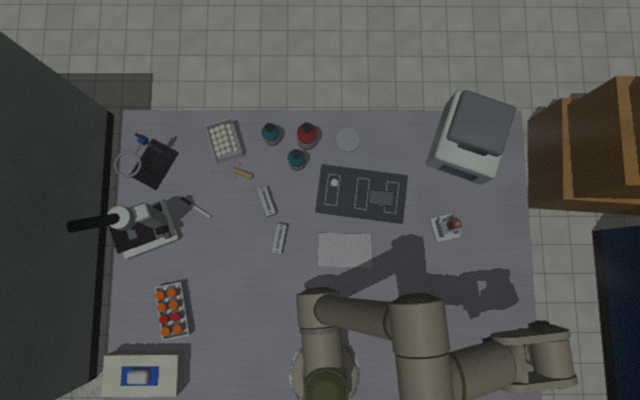

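View pics/scene0.png

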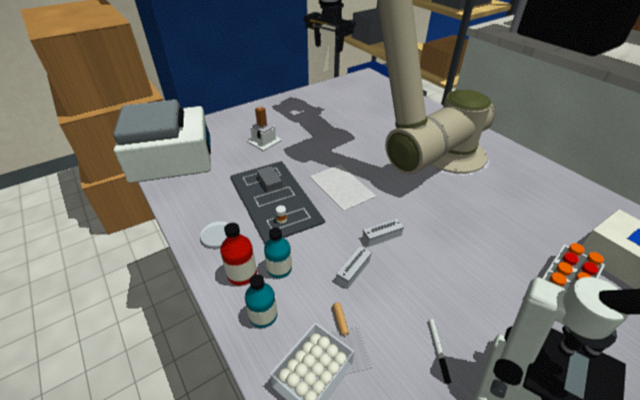

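The top view shows two blocks, at about (266,201) and (280,238). The plate is at (362,194), the mat at (345,250), the rest with the roller at (447,227), the slide box at (381,198) and the vial at (334,183). I'll enlarge that area.

```bash
python3 - <<'E'
import cv2
im=cv2.imread("pics/top0.png")[155:275,250:410]
cv2.imwrite("pics/c1.png",cv2.resize(im,None,fx=5,fy=5,interpolation=cv2.INTER_CUBIC))
E
cat > h.py <<'E'
import numpy as np,cv2
from station import status,optics
from scipy.spatial.transform import Rotation as Ro
def ray(name,uv,z,pose=None):
    c=optics.camera_info(name)
    d=np.array([(uv[0]-c['cx'])/c['fx'],(uv[1]-c['cy'])/c['fy'],1.])
    if name!='wrist':
        R,t=np.array(c['R']),np.array(c['t']); o=-R.T@t; d=R.T@d
    else:
        M=np.array(c['mount']); p,q=pose; Rt=Ro.from_euler('xyz',q).as_matrix()
        o=Rt@M[:3,3]+p; d=Rt@M[:3,:3]@d
    return o+d*(z-o[2])/d[2]
def proj(name,X,pose=None):
    c=optics.camera_info(name)
    if name!='wrist': p=np.array(c['R'])@X+c['t']
    else:
        M=np.array(c['mount']); Rt=Ro.from_euler('xyz',pose[1]).as_matrix()
        p=M[:3,:3].T@(Rt.T@(np.array(X)-pose[0])-M[:3,3])
    return np.array([c['fx']*p[0]/p[2]+c['cx'],c['fy']*p[1]/p[2]+c['cy']])
def rel(target,yaw=None):
    "shift in tool axes and turn about tool z, to TCP target and yaw"
    s=status.observe(); R=Ro.from_euler('xyz',s['orientation'])
    d=R.inv().apply(np.array(target)-s['tcp_pos'])
    if yaw is None: a=R.as_matrix(); tv=np.zeros(3)
    else:
        w=(R.inv()*Ro.from_euler('xyz',[np.pi,0,yaw])); tv=w.as_rotvec()
    print('tcp',s['tcp_pos'].round(4),'rpy',s['orientation'].round(3),'j',s['joint_pos'].round(2),'t',round(s['time'],1),'shift',d.round(4),'turn',tv.round(3))
def snap(fn,name='wrist'):
    s=status.observe(); im=optics.camera(name)[:,:,::-1].copy()
    cv2.imwrite(fn,im); np.savez(fn[:-4]+'.npz',p=s['tcp_pos'],q=s['orientation'])
    return im
def load(fn):
    d=np.load(fn[:-4]+'.npz'); return d['p'],d['q']
E
```

```text
(no output)
```

View pics/c1.png

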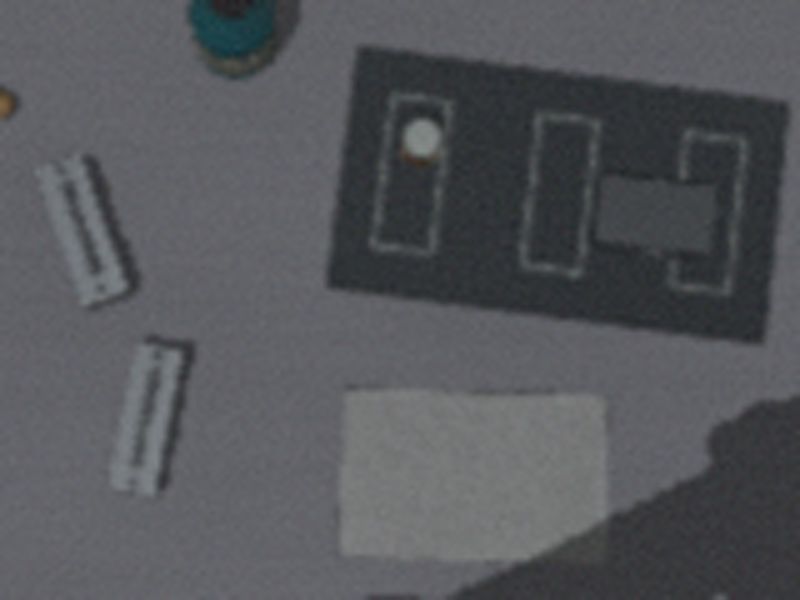

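```bash
python3 - <<'E'
from h import *
def P(l,z): return np.array([ray('top',((u+.5)/5-.5+250,(v+.5)/5-.5+155),z)[:2] for u,v in l])
def show(n,l,z):
    p=P(l,z); m=p.mean(0); print(n,m.round(4)); 
    e=np.diff(np.vstack([p,p[:1]]),axis=0); print('  len',np.linalg.norm(e,axis=1).round(3),'ang',np.degrees(np.arctan2(e[:,1],e[:,0])).round(1))
show('plate',[(357,47),(788,102),(763,343),(329,287)],.012)
show('bayL',[(388,94),(452,100),(436,252),(373,247)],.012)
show('bayM',[(538,114),(600,120),(582,273),(521,268)],.012)
show('bayR',[(685,131),(746,137),(730,294),(670,289)],.012)
show('mat',[(345,388),(606,396),(606,562),(340,553)],.003)
show('box',[(600,178),(715,184),(711,250),(597,243)],.042)
show('s1',[(38,168),(85,152),(132,290),(88,306)],.036)
show('s2',[(143,340),(188,347),(157,495),(111,488)],.036)
print('vial',P([(422,137)],.057))
for n,uv,z in [('rest',(447,227),.03),('rollertop',(454,223),.13)]: print(n,ray('top',uv,z))
rel([.56,-.07,.20],None)
E
```

```text
plate [ 0.6312 -0.1386]
  len [0.318 0.179 0.315 0.178] ang [-97.5 172.3  82.4  -6.8]
bayL [ 0.6468 -0.0319]
  len [0.047 0.113 0.046 0.113] ang [-95.5 173.5  85.3  -5.9]
bayM [ 0.6315 -0.1393]
  len [0.045 0.114 0.044 0.114] ang [-95.7 172.2  85.1  -7.1]
bayR [ 0.6173 -0.2463]
  len [0.045 0.116 0.044 0.117] ang [-95.8 172.6  85.1  -6.8]
mat [ 0.429 -0.075]
  len [0.188 0.118 0.19  0.118] ang [-91.9 178.8  87.8  -2. ]
box [ 0.6117 -0.2036]
  len [0.082 0.048 0.081 0.047] ang [-93.1 175.   86.3  -3.8]
s1 [0.6027 0.2018]
  len [0.035 0.105 0.033 0.106] ang [ -70.9 -160.8  110.1   20.4]
s2 [0.4688 0.155 ]
  len [0.032 0.106 0.033 0.106] ang [-99.  168.6  81.2 -11.6]
vial [[ 0.6645744  -0.03699011]]
rest [ 0.50630981 -0.4391617   0.03      ]
rollertop [ 0.51117529 -0.43119909  0.13      ]
tcp [ 0.1624 -0.5252  0.2382] rpy [-3.14 -0.    0.3 ] j [-1.49  0.38  1.3  -0.    1.46 -0.22] t 0.1 shift [ 0.5143 -0.3174  0.0387] turn [0. 0. 0.]
```

The sizes agree with those given: plate 180x320 with a yaw of about -7.2°, mat yaw about -2°, and two blocks. I'll go above the box first.

```bash
python3 - <<'E'
from h import *
rel([.611,-.204,.17],1.505)
E
```

```text
tcp [ 0.1624 -0.5252  0.2382] rpy [-3.14 -0.    0.3 ] j [-1.49  0.38  1.3  -0.    1.46 -0.22] t 0.1 shift [ 0.5234 -0.1743  0.0686] turn [-1.000e-03 -1.000e-03 -1.205e+00]
```

```bash
python3 -m jog '0.088 0.035 -0.012 0 0 0 -0.11;0.088 0.07 -0.024 0 0 0 -0.22;0.088 0.105 -0.036 0 0 0 -0.33;0.088 0.14 -0.048 0 0 0 -0.44;0.088 0.175 -0.06 0 0 0 -0.55;0.088 0.21 -0.072 0 0 0 -0.66;0.088 0.245 -0.084 0 0 0 -0.77;0.088 0.28 -0.096 0 0 0 -0.88;0.088 0.315 -0.108 0 0 0 -0.99;0.088 0.35 -0.116 0 0 0 -1.10' 20; python3 - <<'E'
from h import *
rel([.611,-.204,.17],1.505)
E
```

```text
time: 0.93
tcp_pos: [0.4637, -0.3094, 0.2386]
orientation: [-3.141, -0.0, 1.406]
contact_force: [1.0, 0.0, 1.2]
grip_width: 0.0882
finger_force: 0.0
tcp [ 0.4637 -0.3094  0.2386] rpy [-3.141 -0.     1.406] j [-0.8   0.39  1.28  0.    1.47 -0.64] t 0.9 shift [0.1281 0.128  0.0686] turn [-0.001 -0.001 -0.099]
```

```bash
python3 -m jog '0.088 0.026 0.026 0.014 0 0 -0.03;0.088 0.052 0.052 0.028 0 0 -0.06;0.088 0.078 0.078 0.042 0 0 -0.099;0.088 0.104 0.104 0.056 0 0 -0.099;0.088 0.128 0.128 0.0686 0 0 -0.099;0.088 0.128 0.128 0.0686 0 0 -0.099;0.088 0.128 0.128 0.0686 0 0 -0.099;0.088 0.128 0.128 0.0686 0 0 -0.099;0.088 0.128 0.128 0.0686 0 0 -0.099;0.088 0.128 0.128 0.0686 0 0 -0.099'; python3 - <<'E'
from h import *
rel([.611,-.204,.031],1.505)
snap('pics/w1.png')
p=load('pics/w1.png')
c,s=np.cos(-.07),np.sin(-.07)
for a,b in [(25,42),(25,-42),(-25,-42),(-25,42)]:
    print(proj('wrist',np.array([.6117+(c*a-s*b)/1e3,-.2036+(s*a+c*b)/1e3,.042]),p).round())
E
```

```text
time: 1.77
tcp_pos: [0.6099, -0.208, 0.171]
orientation: [3.141, 0.001, 1.497]
contact_force: [-0.5, -0.1, -0.4]
grip_width: 0.088
finger_force: 0.0
tcp [ 0.6099 -0.208   0.171 ] rpy [3.141e+00 1.000e-03 1.497e+00] j [-0.51  0.6   1.12 -0.    1.42 -0.44] t 1.8 shift [0.0041 0.0007 0.14  ] turn [ 0.001  0.001 -0.008]
[349. 137.]
[347. 220.]
[298. 220.]
[295. 137.]
```

View pics/w1.png

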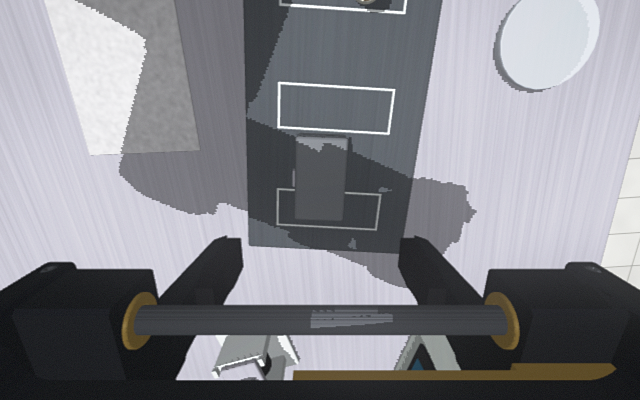

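The box corners at (295,137), (351,139), (345,221) and (295,219) match the projection, so I'll descend, grip and lift.

```bash
python3 -m jog '0.088 0.002 0 0.025 0 0 0;0.088 0.004 0.001 0.05 0 0 0;0.088 0.004 0.001 0.075 0 0 0;0.088 0.004 0.001 0.1 0 0 0;0.088 0.004 0.001 0.125 0 0 0;0.088 0.004 0.001 0.14 0 0 0;0.088 0.004 0.001 0.153 0 0 0;0.088 0.004 0.001 0.153 0 0 0;0.045 0.004 0.001 0.153 0 0 0;0.045 0.004 0.001 0.153 0 0 0' 15
python3 -m jog '0.045 0 0 0 0 0 0;0.045 0 0 0 0 0 0;0.045 0 0 0 0 0 0;0.045 0 0 0 0 0 0;0.045 0 0 -0.01 0 0 0;0.045 0 0 -0.025 0 0 0;0.045 0 0 -0.045 0 0 0;0.045 0 0 -0.06 0 0 0;0.045 0 0 -0.07 0 0 0;0.045 0 0 -0.07 0 0 0' 15;  python3 - <<'E'
from h import *
rel([.429,-.12,.09],np.pi/2-.035)
E
```

```text
time: 2.65
tcp_pos: [0.6121, -0.2036, 0.0184]
orientation: [3.14, 0.001, 1.498]
contact_force: [0.4, -0.3, -0.5]
grip_width: 0.0766
finger_force: 0.0
time: 3.48
tcp_pos: [0.6126, -0.2034, 0.0898]
orientation: [3.138, 0.002, 1.499]
contact_force: [0.3, 0.4, -0.9]
grip_width: 0.0498
finger_force: 14.9
tcp [ 0.6126 -0.2034  0.0898] rpy [3.138e+00 2.000e-03 1.499e+00] j [-0.5   0.67  1.23  0.    1.24 -0.43] t 3.5 shift [ 0.07   -0.1891 -0.001 ] turn [ 0.004  0.002 -0.037]
```

```bash
python3 -m jog '0.045 0.008 -0.022 0 0 0 0;0.045 0.016 -0.044 0 0 0 0;0.045 0.024 -0.066 0 0 0 -0.01;0.045 0.032 -0.088 0 0 0 -0.02;0.045 0.04 -0.11 0 0 0 -0.03;0.045 0.048 -0.132 0 0 0 -0.037;0.045 0.058 -0.154 0 0 0 -0.037;0.045 0.066 -0.175 0 0 0 -0.037;0.045 0.07 -0.189 0 0 0 -0.037;0.045 0.07 -0.189 0 0 0 -0.037'
python3 -m jog '0.045 0 0 0.02 0 0 0;0.045 0 0 0.04 0 0 0;0.045 0 0 0.06 0 0 0;0.045 0 0 0.07 0 0 0;0.045 0 0 0.076 0 0 0;0.045 0 0 0.079 0 0 0;0.045 0 0 0.079 0 0 0;0.045 0 0 0.079 0 0 0;0.07 0 0 0.079 0 0 0;0.07 0 0 0.079 0 0 0'
python3 -m jog '0.088 0 0 0 0 0 0;0.088 0 0 0 0 0 0;0.088 0 0 -0.03 0 0 0;0.088 0 0 -0.06 0 0 0;0.088 0 0 -0.09 0 0 0;0.088 0 0 -0.11 0 0 0;0.088 0 0 -0.12 0 0 0;0.088 0 0 -0.12 0 0 0;0.088 0 0 -0.12 0 0 0;0.088 0 0 -0.12 0 0 0'
python3 - <<'E'
from h import *
rel([.6646,-.037,.13],np.pi/2-.037)
E
```

```text
time: 4.32
tcp_pos: [0.4256, -0.118, 0.0867]
orientation: [-3.138, -0.002, 1.536]
contact_force: [0.8, 0.1, -0.9]
grip_width: 0.0503
finger_force: 14.9
time: 5.15
tcp_pos: [0.4287, -0.1198, 0.0084]
orientation: [3.141, 0.001, 1.536]
contact_force: [-0.0, -0.2, -0.4]
grip_width: 0.0613
finger_force: 0.0
time: 5.98
tcp_pos: [0.4279, -0.1194, 0.1273]
orientation: [-3.14, -0.001, 1.536]
contact_force: [-0.4, 0.1, -0.2]
grip_width: 0.0881
finger_force: 0.0
tcp [ 0.4279 -0.1194  0.1273] rpy [-3.140e+00 -1.000e-03  1.536e+00] j [-0.54  0.33  1.75  0.    1.06 -0.5 ] t 6.0 shift [ 0.0906  0.2337 -0.0029] turn [-0.001 -0.001  0.002]
```

```bash
python3 -m jog '0.065 0.01 0.026 0 0 0 0;0.065 0.02 0.052 0 0 0 0;0.065 0.03 0.078 0 0 0 0;0.065 0.04 0.104 0 0 0 0;0.065 0.05 0.13 0 0 0 0;0.065 0.06 0.156 0 0 0 0;0.065 0.07 0.182 0 0 0 0;0.065 0.081 0.21 0 0 0 0;0.065 0.0906 0.2337 0 0 0 0;0.065 0.0906 0.2337 0 0 0 0'
python3 - <<'E'
from h import *
rel([.6646,-.037,.024],np.pi/2-.037)
snap('pics/w2.png')
p=load('pics/w2.png')
print(proj('wrist',np.array([.6646,-.037,.057]),p).round())
E
```

```text
time: 6.82
tcp_pos: [0.6675, -0.0356, 0.1256]
orientation: [-3.141, -0.001, 1.538]
contact_force: [1.0, -0.4, 0.0]
grip_width: 0.065
finger_force: 0.0
tcp [ 0.6675 -0.0356  0.1256] rpy [-3.141e+00 -1.000e-03  1.538e+00] j [-0.23  0.68  1.1   0.    1.36 -0.2 ] t 6.8 shift [-0.0016 -0.0028  0.1016] turn [-0.001 -0.001  0.004]
[318. 209.]
```

View pics/w2.png

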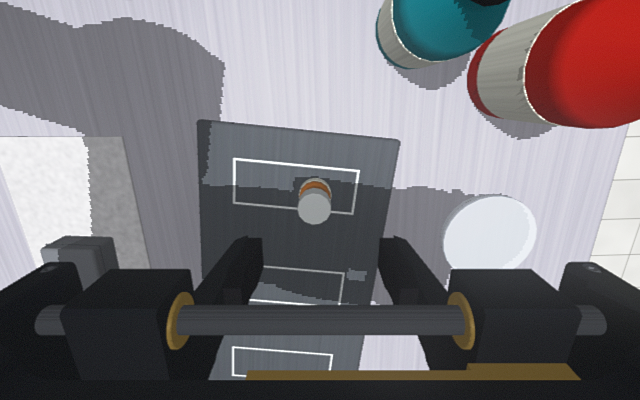

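The vial cap is at (314,210) against a predicted (318,209), so it's within 2 mm. Next I'll grip and lift it.

```bash
python3 -m jog '0.065 0 -0.001 0.02 0 0 0;0.065 0 -0.002 0.04 0 0 0;0.065 0 -0.002 0.06 0 0 0;0.065 0 -0.002 0.08 0 0 0;0.065 0 -0.002 0.095 0 0 0;0.065 0 -0.002 0.102 0 0 0;0.065 0 -0.002 0.103 0 0 0;0.065 0 -0.002 0.103 0 0 0;0.022 0 -0.002 0.103 0 0 0;0.022 0 -0.002 0.103 0 0 0' 10
python3 -m jog '0.022 0 0 0 0 0 0;0.022 0 0 0 0 0 0;0.022 0 0 0 0 0 0;0.022 0 0 0 0 0 0;0.022 0 0 -0.01 0 0 0;0.022 0 0 -0.025 0 0 0;0.022 0 0 -0.045 0 0 0;0.022 0 0 -0.06 0 0 0;0.022 0 0 -0.07 0 0 0;0.022 0 0 -0.07 0 0 0' 10
python3 - <<'E'
from h import *
rel([.43,-.018,.095],np.pi/2-.037)
E
```

```text
time: 7.7
tcp_pos: [0.6634, -0.0373, 0.0263]
orientation: [3.14, 0.0, 1.536]
contact_force: [-0.5, -0.3, 0.3]
grip_width: 0.0539
finger_force: 0.0
time: 8.53
tcp_pos: [0.6639, -0.0373, 0.0979]
orientation: [3.137, 0.001, 1.536]
contact_force: [0.4, -0.2, -0.5]
grip_width: 0.026
finger_force: 9.5
tcp [ 0.6639 -0.0373  0.0979] rpy [3.137e+00 1.000e-03 1.536e+00] j [-0.23  0.7   1.15  0.    1.29 -0.2 ] t 8.5 shift [ 0.0111 -0.2345  0.0019] turn [0.004 0.001 0.002]
```

```bash
python3 -m jog '0.022 0.001 -0.026 0 0 0 0;0.022 0.002 -0.052 0 0 0 0;0.022 0.003 -0.078 0 0 0 0;0.022 0.004 -0.104 0 0 0 0;0.022 0.005 -0.13 0 0 0 0;0.022 0.007 -0.156 0 0 0 0;0.022 0.009 -0.182 0 0 0 0;0.022 0.01 -0.21 0 0 0 0;0.022 0.011 -0.234 0 0 0 0;0.022 0.011 -0.234 0 0 0 0'
python3 -m jog '0.022 0 0 0.02 0 0 0;0.022 0 0 0.04 0 0 0;0.022 0 0 0.06 0 0 0;0.022 0 0 0.07 0 0 0;0.022 0 0 0.076 0 0 0;0.022 0 0 0.0785 0 0 0;0.022 0 0 0.0785 0 0 0;0.022 0 0 0.0785 0 0 0;0.06 0 0 0.0785 0 0 0;0.06 0 0 0.0785 0 0 0'
python3 -m jog '0.065 0 0 0 0 0 0;0.065 0 0 0 0 0 0;0.065 0 0 -0.03 0 0 0;0.065 0 0 -0.06 0 0 0;0.065 0 0 -0.09 0 0 0;0.065 0 0 -0.11 0 0 0;0.065 0 0 -0.12 0 0 0;0.065 0 0 -0.12 0 0 0;0.065 0 0 -0.12 0 0 0;0.065 0 0 -0.12 0 0 0'
python3 - <<'E'
from h import *
rel([.469,.155,.14],-.168)
rel([.469,.155,.14],np.pi-.168)
E
```

```text
time: 9.37
tcp_pos: [0.4251, -0.0168, 0.0945]
orientation: [-3.137, -0.001, 1.536]
contact_force: [-0.1, 0.0, -0.6]
grip_width: 0.0259
finger_force: 9.5
time: 10.2
tcp_pos: [0.4299, -0.018, 0.017]
orientation: [3.141, 0.0, 1.536]
contact_force: [-0.0, 1.4, -0.5]
grip_width: 0.0374
finger_force: 0.0
time: 11.03
tcp_pos: [0.4291, -0.0178, 0.1358]
orientation: [-3.14, -0.0, 1.536]
contact_force: [0.5, 0.2, 0.6]
grip_width: 0.0651
finger_force: 0.0
tcp [ 0.4291 -0.0178  0.1358] rpy [-3.14  -0.     1.536] j [-0.32  0.29  1.78 -0.    1.07 -0.28] t 11.0 shift [ 0.1741  0.0338 -0.0041] turn [-1.000e-03  1.000e-03  1.704e+00]
tcp [ 0.4291 -0.0178  0.1358] rpy [-3.14  -0.     1.536] j [-0.32  0.29  1.78 -0.    1.07 -0.28] t 11.0 shift [ 0.1741  0.0338 -0.0041] turn [-1.000e-03 -1.000e-03 -1.438e+00]
```

```bash
python3 -m jog '0.065 0.025 0.004 0 0 0 -0.11;0.065 0.05 0.008 0 0 0 -0.22;0.065 0.075 0.012 0 0 0 -0.33;0.065 0.1 0.016 0 0 0 -0.44;0.065 0.125 0.02 0 0 0 -0.55;0.065 0.15 0.025 0 0 0 -0.66;0.065 0.174 0.034 0 0 0 -0.77;0.065 0.174 0.034 0 0 0 -0.88;0.065 0.174 0.034 0 0 0 -0.99;0.065 0.174 0.034 0 0 0 -1.1'
python3 -m jog '0.065 0 0 0 0 0 -0.11;0.065 0 0 0 0 0 -0.22;0.065 0 0 0 0 0 -0.33;0.065 0 0 0 0 0 -0.34;0.065 0 0 0 0 0 -0.34;0.065 0 0 0 0 0 -0.34;0.065 0 0 0 0 0 -0.34;0.065 0 0 0 0 0 -0.34;0.065 0 0 0 0 0 -0.34;0.065 0 0 0 0 0 -0.34'
python3 - <<'E'
from h import *
rel([.469,.155,.01],np.pi-.185)
snap('pics/w3.png')
p=load('pics/w3.png')
c,s=np.cos(-.185),np.sin(-.185)
for a,b in [(52,17),(52,-17),(-52,-17),(-52,17)]:
    print(proj('wrist',np.array([.469+(c*a-s*b)/1e3,.155+(s*a+c*b)/1e3,.036]),p).round())
E
```

```text
time: 11.87
tcp_pos: [0.4691, 0.1552, 0.1352]
orientation: [-3.14, -0.002, 2.642]
contact_force: [-0.1, -0.2, 0.1]
grip_width: 0.0646
finger_force: 0.0
time: 12.7
tcp_pos: [0.4696, 0.1547, 0.1366]
orientation: [-3.142, 0.0, 2.975]
contact_force: [0.5, -0.8, -0.1]
grip_width: 0.0648
finger_force: 0.0
tcp [0.4696 0.1547 0.1366] rpy [-3.142  0.     2.975] j [ 0.08  0.39  1.61 -0.    1.14 -1.33] t 12.7 shift [0.0006 0.0002 0.1266] turn [-0.     0.     0.019]
[338. 247.]
[302. 247.]
[301. 135.]
[342. 136.]
```

View pics/w3.png

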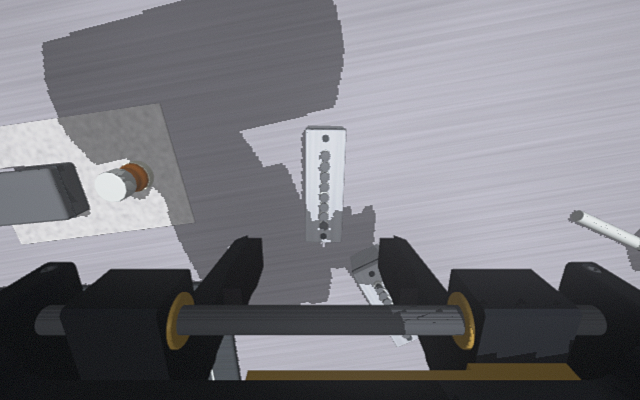

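The block corners are (303,130), (345,128), (341,242) and (305,242), which is about 5 mm along tool x and 2.5 mm along tool y from the prediction. I'll correct for that and grip.

```bash
python3 -m jog '0.065 0.003 0.002 0.02 0 0 0;0.065 0.005 0.0025 0.04 0 0 0.01;0.065 0.005 0.0025 0.06 0 0 0.01;0.065 0.005 0.0025 0.08 0 0 0.01;0.065 0.005 0.0025 0.1 0 0 0.01;0.065 0.005 0.0025 0.115 0 0 0.01;0.065 0.005 0.0025 0.126 0 0 0.01;0.065 0.005 0.0025 0.126 0 0 0.01;0.03 0.005 0.0025 0.126 0 0 0.01;0.03 0.005 0.0025 0.126 0 0 0.01' 25
python3 -m jog '0.03 0 0 0 0 0 0;0.03 0 0 0 0 0 0;0.03 0 0 0 0 0 0;0.03 0 0 0 0 0 0;0.03 0 0 -0.01 0 0 0;0.03 0 0 -0.025 0 0 0;0.03 0 0 -0.045 0 0 0;0.03 0 0 -0.06 0 0 0;0.03 0 0 -0.075 0 0 0;0.03 0 0 -0.09 0 0 0' 25
python3 - <<'E'
from h import *
rel([.6315,-.139,.1],np.pi-.125)
rel([.6450,-.0317,.1],np.pi-.125)
E
```

```text
time: 13.58
tcp_pos: [0.4655, 0.1581, 0.0113]
orientation: [3.141, 0.001, 2.966]
contact_force: [-1.0, -0.4, 0.0]
grip_width: 0.054
finger_force: 0.0
time: 14.42
tcp_pos: [0.4645, 0.158, 0.1011]
orientation: [-3.141, -0.001, 2.966]
contact_force: [0.0, -0.2, -4.3]
grip_width: 0.0341
finger_force: 25.0
tcp [0.4645 0.158  0.1011] rpy [-3.141e+00 -1.000e-03  2.966e+00] j [ 0.09  0.43  1.67 -0.    1.04 -1.31] t 14.4 shift [-0.2163 -0.2632  0.0009] turn [-0.    -0.001 -0.051]
tcp [0.4645 0.158  0.1011] rpy [-3.141e+00 -1.000e-03  2.966e+00] j [ 0.09  0.43  1.67 -0.    1.04 -1.31] t 14.4 shift [-0.2108 -0.1552  0.0009] turn [-0.    -0.001 -0.051]
```

```bash
python3 -m jog '0.03 -0.022 -0.026 -0.005 0 0 -0.005;0.03 -0.044 -0.053 -0.005 0 0 -0.01;0.03 -0.068 -0.082 -0.005 0 0 -0.02;0.03 -0.092 -0.112 -0.005 0 0 -0.03;0.03 -0.118 -0.144 -0.005 0 0 -0.05;0.03 -0.144 -0.176 -0.005 0 0 -0.05;0.03 -0.17 -0.207 -0.005 0 0 -0.05;0.03 -0.194 -0.237 -0.005 0 0 -0.05;0.03 -0.21 -0.256 -0.005 0 0 -0.05;0.03 -0.2163 -0.2632 -0.005 0 0 -0.05'
python3 -m jog '0.03 0 0 0 0 0 0;0.03 0 0 0 0 0 0;0.03 0 0 0.01 0 0 0;0.03 0 0 0.03 0 0 0;0.03 0 0 0.05 0 0 0;0.03 0 0 0.06 0 0 0;0.03 0 0 0.065 0 0 0;0.03 0 0 0.065 0 0 0;0.03 0 0 0.065 0 0 0;0.03 0 0 0.065 0 0 0'
python3 - <<'E'
from h import *
rel([.6315,-.139,.0225],np.pi-.125)
snap('pics/w4.png')
E
```

```text
time: 15.25
tcp_pos: [0.6327, -0.1425, 0.1045]
orientation: [-3.141, -0.001, 3.013]
contact_force: [-0.1, 0.6, -2.6]
grip_width: 0.0337
finger_force: 25.0
time: 16.08
tcp_pos: [0.6325, -0.1389, 0.0418]
orientation: [-3.141, 0.002, 3.016]
contact_force: [-0.3, -0.8, -4.0]
grip_width: 0.0337
finger_force: 25.0
tcp [ 0.6325 -0.1389  0.0418] rpy [-3.141e+00  2.000e-03  3.016e+00] j [-0.4   0.73  1.26  0.    1.15 -1.84] t 16.1 shift [ 0.0011 -0.0002  0.0193] turn [-0.001  0.002 -0.001]
```

View pics/w4.png

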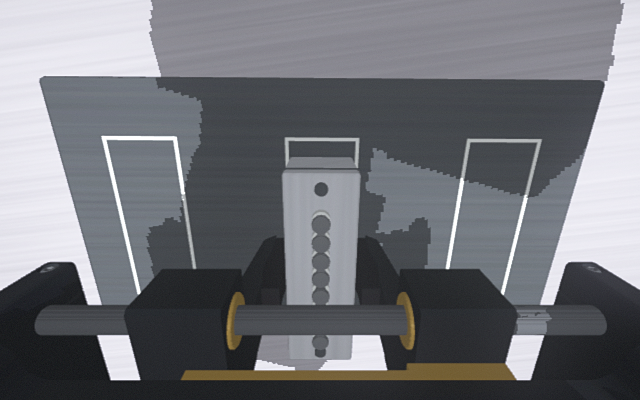

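The block is centred over the middle bay (286–358 at row 138), so I'll lower it and release.

```bash
python3 -m jog '0.03 0 0 0.006 0 0 0;0.03 0 0 0.012 0 0 0;0.03 0 0 0.016 0 0 0;0.03 0 0 0.0185 0 0 0;0.03 0 0 0.0185 0 0 0;0.03 0 0 0.0185 0 0 0;0.03 0 0 0.0185 0 0 0;0.05 0 0 0.0185 0 0 0;0.05 0 0 0.0185 0 0 0;0.05 0 0 0.0185 0 0 0'
python3 -m jog '0.05 0 0 -0.03 0 0 0;0.05 0 0 -0.06 0 0 0;0.05 0 0 -0.09 0 0 0;0.05 0 0 -0.12 0 0 0;0.065 0 0 -0.14 0 0 0;0.065 0 0 -0.15 0 0 0;0.065 0 0 -0.15 0 0 0;0.065 0 0 -0.15 0 0 0;0.065 0 0 -0.15 0 0 0;0.065 0 0 -0.15 0 0 0'
python3 - <<'E'
from h import *
rel([.6027,.2018,.15],np.pi+.345)
im=snap('pics/w5.png'); t=snap('pics/t5.png','top')
cv2.imwrite('pics/c5.png',np.vstack([im[:300],cv2.resize(t[140:280,220:480],(640,345),interpolation=cv2.INTER_CUBIC)[:300]]))
p=load('pics/w5.png')
for b,n in [((.6312,-.139),'bayM')]:
  for yaw,h,dx,dy in [(-.125,.048,52,17)]:
    for a,e in [(dx,dy),(dx,-dy),(-dx,-dy),(-dx,dy)]:
      c,s=np.cos(yaw),np.sin(yaw)
      print(n,proj('wrist',np.array([b[0]+(c*a-s*e)/1e3,b[1]+(s*a+c*e)/1e3,h]),p).round())
E
```

```text
time: 16.97
tcp_pos: [0.6322, -0.1391, 0.0222]
orientation: [-3.141, 0.001, 3.016]
contact_force: [-0.1, -0.4, -0.1]
grip_width: 0.049
finger_force: 0.0
time: 17.8
tcp_pos: [0.6315, -0.1388, 0.1703]
orientation: [3.141, -0.003, 3.016]
contact_force: [-0.8, -0.1, -0.4]
grip_width: 0.0652
finger_force: 0.0
tcp [ 0.6315 -0.1388  0.1703] rpy [ 3.141e+00 -3.000e-03  3.016e+00] j [-0.4   0.6   1.11  0.    1.43 -1.84] t 17.8 shift [0.0713 0.3342 0.0208] turn [ 0.002 -0.003 -0.471]
bayM [337. 237.]
bayM [303. 237.]
bayM [301. 133.]
bayM [339. 133.]
```

View pics/c5.png

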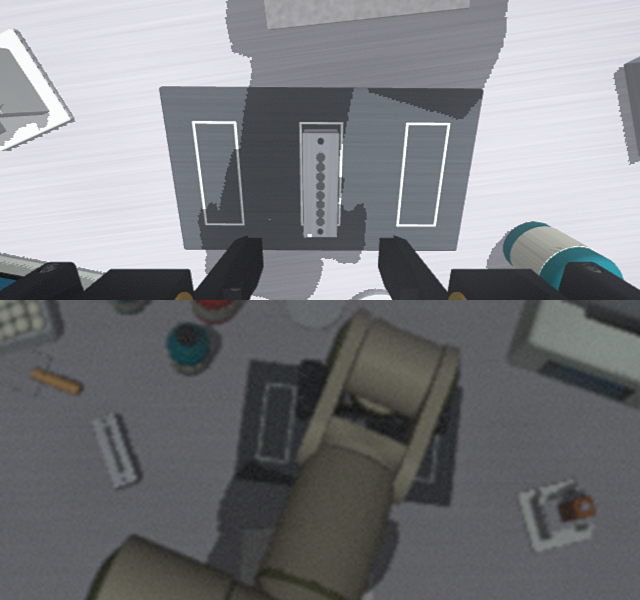

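The block is in the middle bay within 2 mm: corners (302,131), (341,131), (337,237) and (303,236). Now I'll go to the second block.

```bash
python3 -m jog '0.065 0.008 0.037 0 0 0 -0.05;0.065 0.016 0.074 0 0 0 -0.1;0.065 0.024 0.111 0 0 0 -0.15;0.065 0.032 0.148 0 0 0 -0.2;0.065 0.04 0.185 0 0 0 -0.25;0.065 0.048 0.222 0 0 0 -0.3;0.065 0.056 0.259 0 0 0 -0.36;0.065 0.064 0.296 0 0 0 -0.42;0.065 0.0713 0.3342 0.02 0 0 -0.471;0.065 0.0713 0.3342 0.02 0 0 -0.471'
python3 -m jog '0.065 0 0 0 0 0 0;0.065 0 0 0 0 0 0;0.065 0 0 0 0 0 0;0.065 0 0 0 0 0 0;0.065 0 0 0 0 0 0;0.065 0 0 0 0 0 0;0.065 0 0 0 0 0 0;0.065 0 0 0 0 0 0;0.065 0 0 0 0 0 0;0.065 0 0 0 0 0 0'
python3 - <<'E'
from h import *
rel([.603,.202,.0105],np.pi+.345)
snap('pics/w6.png')
p=load('pics/w6.png')
c,s=np.cos(.345),np.sin(.345)
for a,b in [(52,17),(52,-17),(-52,-17),(-52,17)]:
    print(proj('wrist',np.array([.603+(c*a-s*b)/1e3,.202+(s*a+c*b)/1e3,.036]),p).round())
E
```

```text
time: 18.73
tcp_pos: [0.6009, 0.2071, 0.149]
orientation: [3.139, -0.004, -2.788]
contact_force: [-0.7, 0.9, 0.5]
grip_width: 0.0648
finger_force: 0.0
time: 19.57
tcp_pos: [0.6032, 0.2015, 0.1522]
orientation: [3.142, 0.0, -2.796]
contact_force: [0.6, 1.0, -0.6]
grip_width: 0.0653
finger_force: 0.0
tcp [0.6032 0.2015 0.1522] rpy [ 3.142  0.    -2.796] j [ 0.14  0.6   1.18  0.    1.37 -1.78] t 19.6 shift [1.000e-04 5.000e-04 1.417e-01] turn [0. 0. 0.]
[338. 240.]
[303. 240.]
[301. 134.]
[340. 134.]
```

View pics/w6.png

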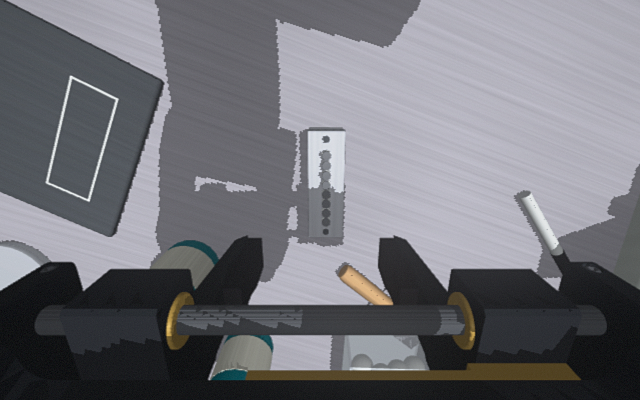

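```bash
python3 - <<'E'
from h import *
f=lambda u,v,z: ray('top',((u+.5)/5-.5+250,(v+.5)/5-.5+155),z)[:2]
b=(f(232,5,.135)+f(235,50,.03))/2; print(f(232,5,.135),f(235,50,.03),'cap2 other', [ray('top',(270,130),.12)[:2]])
p=np.array([.601,.206]); R=np.array([[np.cos(-2.796),np.sin(-2.796)],[np.sin(-2.796),-np.cos(-2.796)]])
l=R@(b-p); print('bottle in tool xy',l)
E
```

```text
[0.74010749 0.09411968] [0.7340156  0.09640322] cap2 other [array([0.83424824, 0.18428005])]
bottle in tool xy [-0.09050372 -0.15028255]
```

The bottle clears the gripper body by about 47 mm. The block sits about 3 mm along tool x and 4 mm along tool y from where I expected. I'll correct, grip and lift.

```bash
python3 -m jog '0.065 0.002 0.002 0.02 0 0 0;0.065 0.003 0.004 0.04 0 0 0;0.065 0.003 0.004 0.06 0 0 0;0.065 0.003 0.004 0.08 0 0 0;0.065 0.003 0.004 0.1 0 0 0;0.065 0.003 0.004 0.12 0 0 0;0.065 0.003 0.004 0.135 0 0 0;0.065 0.003 0.004 0.141 0 0 0;0.065 0.003 0.004 0.141 0 0 0;0.03 0.003 0.004 0.141 0 0 0' 25
python3 -m jog '0.03 0 0 0 0 0 0;0.03 0 0 0 0 0 0;0.03 0 0 0 0 0 0;0.03 0 0 0 0 0 0;0.03 0 0 0 0 0 0;0.03 0 0 -0.015 0 0 0;0.03 0 0 -0.035 0 0 0;0.03 0 0 -0.06 0 0 0;0.03 0 0 -0.08 0 0 0;0.03 0 0 -0.1 0 0 0' 25
python3 - <<'E'
from h import *
rel([.6177,-.2463,.11],np.pi-.125)
E
```

```text
time: 20.45
tcp_pos: [0.5994, 0.2044, 0.0117]
orientation: [-3.141, 0.001, -2.796]
contact_force: [0.1, 0.8, 0.3]
grip_width: 0.0602
finger_force: 0.0
time: 21.28
tcp_pos: [0.5987, 0.2043, 0.1119]
orientation: [3.142, -0.001, -2.796]
contact_force: [0.6, -0.5, -2.9]
grip_width: 0.0339
finger_force: 25.0
tcp [0.5987 0.2043 0.1119] rpy [ 3.142e+00 -1.000e-03 -2.796e+00] j [ 0.14  0.63  1.24 -0.    1.27 -1.77] t 21.3 shift [ 0.1346 -0.4304  0.002 ] turn [-0.    -0.001  0.47 ]
```

```bash
python3 -m jog '0.03 0.006 -0.02 0 0 0 0.03;0.03 0.014 -0.045 0 0 0 0.07;0.03 0.023 -0.075 0 0 0 0.12;0.03 0.033 -0.106 0 0 0 0.17;0.03 0.043 -0.138 0 0 0 0.22;0.03 0.053 -0.17 0 0 0 0.27;0.03 0.063 -0.202 0 0 0 0.32;0.03 0.073 -0.234 0 0 0 0.37;0.03 0.082 -0.262 0 0 0 0.42;0.03 0.09 -0.288 0 0 0 0.47'
python3 - <<'E'
from h import *
rel([.6177,-.2463,.105],np.pi-.125)
E
```

```text
time: 22.12
tcp_pos: [0.6113, -0.0991, 0.1107]
orientation: [3.142, -0.001, 3.013]
contact_force: [0.7, 0.5, -3.6]
grip_width: 0.0338
finger_force: 25.0
tcp [ 0.6113 -0.0991  0.1107] rpy [ 3.142e+00 -1.000e-03  3.013e+00] j [-0.35  0.61  1.28 -0.    1.25 -1.79] t 22.1 shift [-0.0252 -0.1452  0.0057] turn [ 0.    -0.001 -0.003]
```

```bash
python3 -m jog '0.03 -0.005 -0.03 0 0 0 0;0.03 -0.01 -0.06 0 0 0 0;0.03 -0.015 -0.09 0 0 0 0;0.03 -0.02 -0.117 0 0 0 0;0.03 -0.023 -0.137 0 0 0 0;0.03 -0.0247 -0.147 0 0 0 0;0.03 -0.0247 -0.147 0 0 0 0;0.03 -0.0247 -0.147 0.02 0 0 0;0.03 -0.0247 -0.147 0.04 0 0 0;0.03 -0.0247 -0.147 0.05 0 0 0'
python3 -m jog '0.03 0 0 0.005 0 0 0;0.03 0 0 0.01 0 0 0;0.03 0 0 0.01 0 0 0;0.03 0 0 0.01 0 0 0;0.03 0 0 0.01 0 0 0;0.03 0 0 0.01 0 0 0;0.03 0 0 0.01 0 0 0;0.03 0 0 0.01 0 0 0;0.03 0 0 0.01 0 0 0;0.03 0 0 0.01 0 0 0'
python3 - <<'E'
from h import *
rel([.6177,-.2463,.0235],np.pi-.125)
E
```

```text
time: 22.95
tcp_pos: [0.6172, -0.2439, 0.0588]
orientation: [3.14, -0.003, 3.018]
contact_force: [-1.2, 0.9, -2.7]
grip_width: 0.0338
finger_force: 25.0
time: 23.78
tcp_pos: [0.618, -0.2461, 0.0512]
orientation: [-3.142, 0.0, 3.017]
contact_force: [0.1, 0.0, -2.7]
grip_width: 0.0336
finger_force: 25.0
tcp [ 0.618  -0.2461  0.0512] rpy [-3.142  0.     3.017] j [-0.56  0.75  1.19  0.    1.2  -2.  ] t 23.8 shift [ 0.0003 -0.0002  0.0277] turn [-0.  0.  0.]
```

```bash
python3 -m jog '0.03 0 0 0.01 0 0 0;0.03 0 0 0.02 0 0 0;0.03 0 0 0.026 0 0 0;0.03 0 0 0.0275 0 0 0;0.03 0 0 0.0275 0 0 0;0.03 0 0 0.0275 0 0 0;0.03 0 0 0.0275 0 0 0;0.05 0 0 0.0275 0 0 0;0.05 0 0 0.0275 0 0 0;0.05 0 0 0.0275 0 0 0'
python3 -m jog '0.05 0 0 -0.03 0 0 0;0.05 0 0 -0.06 0 0 0;0.05 0 0 -0.09 0 0 0;0.05 0 0 -0.12 0 0 0;0.065 0 0 -0.15 0 0 0;0.065 0 0 -0.18 0 0 0;0.065 0 0 -0.20 0 0 0;0.065 0 0 -0.21 0 0 0;0.065 0 0 -0.21 0 0 0;0.065 0 0 -0.21 0 0 0'
python3 - <<'E'
from h import *
im=snap('pics/w7.png')
rel([.508,-.437,.22],np.pi-.125)
E
```

```text
time: 24.62
tcp_pos: [0.6182, -0.2462, 0.0237]
orientation: [-3.141, 0.001, 3.017]
contact_force: [-0.4, -0.3, -0.3]
grip_width: 0.0493
finger_force: 0.0
time: 25.45
tcp_pos: [0.6179, -0.246, 0.2327]
orientation: [3.141, -0.001, 3.017]
contact_force: [0.0, -0.1, -0.6]
grip_width: 0.0651
finger_force: 0.0
tcp [ 0.6177 -0.2459  0.2319] rpy [ 3.140e+00 -2.000e-03  3.017e+00] j [-0.56  0.6   0.95  0.    1.6  -2.  ] t 25.5 shift [ 0.085  -0.2033  0.0118] turn [ 0.001 -0.002  0.   ]
```

View pics/w7.png

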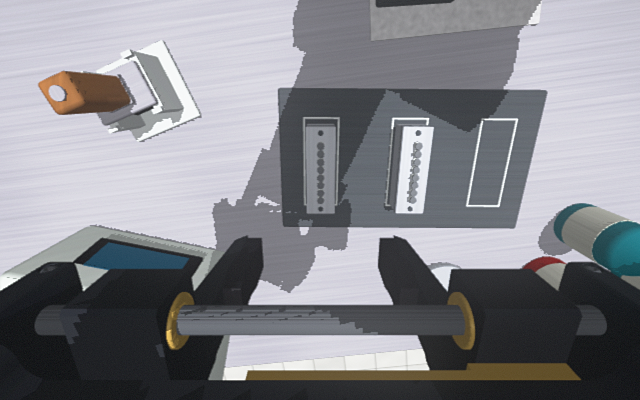

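The right-bay block looks well placed. The middle block, at about (402,127)–(434,127)–(428,213)–(396,212), may have been knocked, so I'll measure it.

```bash
python3 - <<'E'
from h import *
p=load('pics/w7.png')
im=cv2.imread('pics/w7.png')
a=cv2.resize(im[80:240,270:470],None,fx=4,fy=4,interpolation=cv2.INTER_CUBIC)[:,:]
cv2.imwrite('pics/c7.png',cv2.resize(np.hstack([im[30:150,30:210],im[100:220,295:445]]),None,fx=2.4,fy=2.4,interpolation=cv2.INTER_CUBIC))
for b,n in [((.6312,-.139),'bayM'),((.6177,-.2463),'R')]:
  for yaw,h,dx,dy in [(-.125,.048,52,17)]:
    for a,e in [(dx,dy),(dx,-dy),(-dx,-dy),(-dx,dy)]:
      c,s=np.cos(yaw),np.sin(yaw)
      print(n,proj('wrist',np.array([b[0]+(c*a-s*e)/1e3,b[1]+(s*a+c*e)/1e3,h]),p).round())
E
```

```text
bayM [423. 214.]
bayM [395. 214.]
bayM [403. 126.]
bayM [433. 126.]
R [334. 214.]
R [306. 214.]
R [305. 126.]
R [335. 126.]
```

View pics/c7.png

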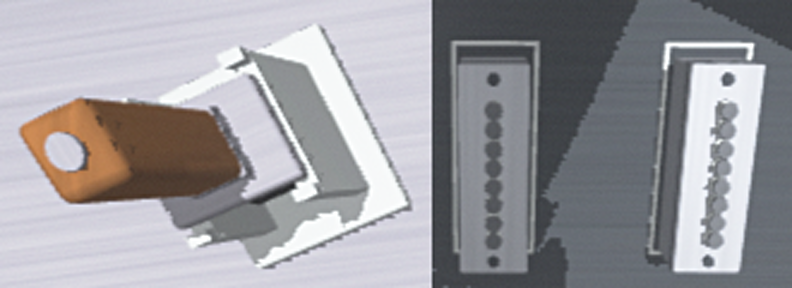

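```bash
python3 - <<'E'
from h import *
p=load('pics/w7.png')
f=lambda u,v,z: ray('wrist',(u/2.4+30,v/2.4+30),z,p)[:2]
print('grip top',f(66,151,.134))
A,B,C=f(318,25,.004),f(410,207,.004),f(263,267,.004)
print(A,B,C,'len',np.linalg.norm(A-B),np.linalg.norm(B-C),'centre',(A+C)/2,'ang',np.degrees(np.arctan2(*(B-A)[::-1])),np.degrees(np.arctan2(*(C-B)[::-1])))
# lips/guard edge inner
a,b=f(258,72,.064),f(308,180,.064); print('guard edge',np.linalg.norm(a-b),np.degrees(np.arctan2(*(b-a)[::-1])))
a,b=f(245,58,.056),f(367,188,.056); print('cheek edge',a,b)
E
```

```text
grip top [ 0.50649649 -0.44125651]
[ 0.45211733 -0.40760781] [ 0.53975659 -0.38526729] [ 0.56009042 -0.47030879] len 0.09044190464126867 0.0874386735070202 centre [ 0.50610388 -0.4389583 ] ang 14.300957691671679 -76.55277073392436
guard edge 0.04425218442159512 10.001746971715614
cheek edge [ 0.47175119 -0.41761948] [ 0.52878912 -0.3812755 ]
```

Both blocks sit squarely in their bays. The rest is at about (0.506,-0.440) with a yaw of about 14°. I'll go above the roller, tool y along its x.

```bash
python3 -m jog '0.07 0.009 -0.022 0 0 0 0.12;0.07 0.018 -0.044 0 0 0 0.24;0.07 0.027 -0.066 0 0 0 0.36;0.07 0.036 -0.088 0 0 0 0.48;0.07 0.045 -0.11 0 0 0 0.6;0.07 0.054 -0.132 0 0 0 0.72;0.07 0.063 -0.154 0 0 0 0.84;0.07 0.072 -0.176 0 0 0 0.96;0.07 0.08 -0.196 0 0 0 1.08;0.07 0.087 -0.206 0 0 0 1.2'
python3 -m jog '0.07 0 0 0 0 0 0;0.07 0 0 0 0 0 0;0.07 0 0 0 0 0 0;0.07 0 0 0 0 0 0;0.07 0 0 0 0 0 0;0.07 0 0 0 0 0 0;0.07 0 0 0 0 0 0;0.07 0 0 0 0 0 0;0.07 0 0 0 0 0 0;0.07 0 0 0 0 0 0'
python3 - <<'E'
from h import *
rel([.5063,-.440,.078],1.816)
snap('pics/w8.png'); p=load('pics/w8.png')
print(proj('wrist',[.5063,-.44,.134],p))
for a,b in [(45,45),(45,-45),(-45,-45),(-45,45)]:
    c,s=np.cos(.245),np.sin(.245)
    print(proj('wrist',np.array([.5063+(c*a-s*b)/1e3,-.44+(s*a+c*b)/1e3,.004]),p).round())
E
```

```text
time: 26.33
tcp_pos: [0.5046, -0.4415, 0.2311]
orientation: [-3.14, -0.003, 1.809]
contact_force: [-0.0, 0.1, -1.1]
grip_width: 0.0701
finger_force: 0.0
time: 27.17
tcp_pos: [0.5061, -0.4396, 0.2337]
orientation: [3.142, 0.0, 1.817]
contact_force: [0.9, 0.6, -0.0]
grip_width: 0.0699
finger_force: 0.0
tcp [ 0.5061 -0.4396  0.2337] rpy [3.142 0.    1.817] j [-0.89  0.6   0.92  0.    1.61 -1.14] t 27.2 shift [-4.000e-04  1.000e-04  1.557e-01] turn [0.    0.    0.001]
[321.20040854 195.52103163]
[357. 128.]
[354. 196.]
[288. 196.]
[285. 128.]
```

View pics/w8.png

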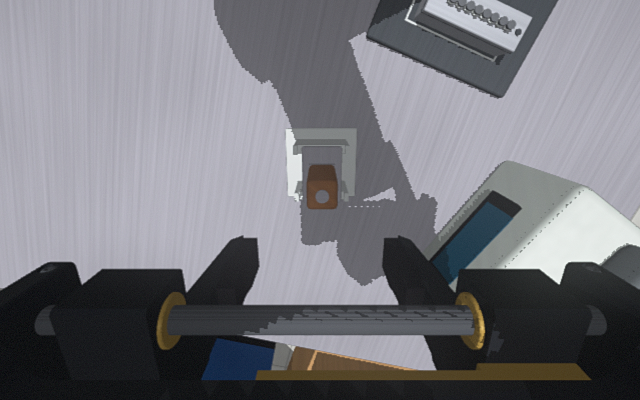

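```bash
python3 - <<'E'
from h import *
R=Ro.from_euler('z',1.816).as_matrix()
for uv in [(428,165),(434,168),(497,181),(485,180)]:
  for z in (0,.1,.2):
    w=ray('top',uv,z); d=w[:2]-[.5063,-.44]; print(uv,z,w.round(3),'tool', (d@[np.cos(1.816),np.sin(1.816)]).round(3),(d@[np.sin(1.816),-np.cos(1.816)]).round(3))
E
```

```text
(428, 165) 0 [ 0.739 -0.389  0.   ] tool -0.007 0.238
(428, 165) 0.1 [ 0.716 -0.361  0.1  ] tool 0.026 0.222
(428, 165) 0.2 [ 0.692 -0.333  0.2  ] tool 0.059 0.206
(434, 168) 0 [ 0.728 -0.411  0.   ] tool -0.025 0.222
(434, 168) 0.1 [ 0.705 -0.381  0.1  ] tool 0.009 0.207
(434, 168) 0.2 [ 0.682 -0.352  0.2  ] tool 0.043 0.192
(497, 181) 0 [ 0.678 -0.642  0.   ] tool -0.238 0.118
(497, 181) 0.1 [ 0.659 -0.597  0.1  ] tool -0.19 0.11
(497, 181) 0.2 [ 0.639 -0.553  0.2  ] tool -0.141 0.102
(485, 180) 0 [ 0.682 -0.598  0.   ] tool -0.196 0.132
(485, 180) 0.1 [ 0.662 -0.556  0.1  ] tool -0.15 0.123
(485, 180) 0.2 [ 0.643 -0.514  0.2  ] tool -0.105 0.114
```

Base corners and handle match the projection, and the machine to the right is clear. I'll descend, grip the roller and lift it.

```bash
python3 -m jog '0.07 0 0 0.02 0 0 0;0.07 0 0 0.045 0 0 0;0.07 0 0 0.07 0 0 0;0.07 0 0 0.095 0 0 0;0.07 0 0 0.12 0 0 0;0.07 0 0 0.14 0 0 0;0.07 0 0 0.15 0 0 0;0.07 0 0 0.1555 0 0 0;0.07 0 0 0.1555 0 0 0;0.02 0 0 0.1555 0 0 0' 50
python3 -m jog '0.02 0 0 0 0 0 0;0.02 0 0 0 0 0 0;0.02 0 0 0 0 0 0;0.02 0 0 0 0 0 0;0.02 0 0 0 0 0 0;0.02 0 0 0 0 0 0;0.02 0 0 0 0 0 0;0.02 0 0 0 0 0 0;0.02 0 0 0 0 0 0;0.02 0 0 0 0 0 0' 50
python3 - <<'E'
from h import *
s=status.observe(); print(s['tcp_pos'],s['orientation'],s['grip_width'])
np.savez('roller.npz',p=s['tcp_pos'],q=s['orientation'])
E
python3 -m jog '0.02 0 0 -0.01 0 0 0;0.02 0 0 -0.025 0 0 0;0.02 0 0 -0.045 0 0 0;0.02 0 0 -0.065 0 0 0;0.02 0 0 -0.085 0 0 0;0.02 0 0 -0.1 0 0 0;0.02 0 0 -0.105 0 0 0;0.02 0 0 -0.105 0 0 0;0.02 0 0 -0.105 0 0 0;0.02 0 0 -0.105 0 0 0' 50
python3 - <<'E'
from h import *
b=np.array([.6177,-.2463]); u=np.array([np.cos(.125),-np.sin(.125)])
print(b-u*.03)
rel([*(b-u*.03),.16],np.pi/2-.125)
E
```

```text
time: 28.05
tcp_pos: [0.5064, -0.4401, 0.0792]
orientation: [3.141, 0.001, 1.817]
contact_force: [-0.1, 0.0, 0.2]
grip_width: 0.0653
finger_force: 0.0
time: 28.88
tcp_pos: [0.5062, -0.4397, 0.0784]
orientation: [3.141, 0.0, 1.817]
contact_force: [1.7, 0.8, 2.2]
grip_width: 0.0278
finger_force: 50.0
[ 0.50623172 -0.43967563  0.07839908] [3.14120179e+00 4.14505043e-04 1.81688356e+00] 0.027809634009866663
time: 29.72
tcp_pos: [0.5056, -0.4393, 0.1816]
orientation: [-3.14, -0.003, 1.817]
contact_force: [0.1, -0.3, -2.9]
grip_width: 0.0279
finger_force: 50.0
[ 0.58793407 -0.24255976]
tcp [ 0.5056 -0.4393  0.1816] rpy [-3.140e+00 -3.000e-03  1.817e+00] j [-0.89  0.64  1.02 -0.    1.49 -1.14] t 29.7 shift [0.1707 0.1277 0.0219] turn [-0.002 -0.002  0.371]
```

```bash
python3 -m jog '0.02 0.012 0.009 0 0 0 0.03;0.02 0.03 0.022 0 0 0 0.07;0.02 0.052 0.039 0 0 0 0.12;0.02 0.075 0.056 0 0 0 0.17;0.02 0.098 0.073 0 0 0 0.22;0.02 0.12 0.09 0 0 0 0.27;0.02 0.14 0.105 0 0 0 0.32;0.02 0.157 0.117 0 0 0 0.36;0.02 0.167 0.125 0 0 0 0.371;0.02 0.1707 0.1277 0 0 0 0.371'
python3 -m jog '0.02 0 0 0 0 0 0;0.02 0 0 0.01 0 0 0;0.02 0 0 0.02 0 0 0;0.02 0 0 0.03 0 0 0;0.02 0 0 0.04 0 0 0;0.02 0 0 0.046 0 0 0;0.02 0 0 0.046 0 0 0;0.02 0 0 0.046 0 0 0;0.02 0 0 0.046 0 0 0;0.02 0 0 0.046 0 0 0'
python3 - <<'E'
from h import *
b=np.array([.6177,-.2463]); u=np.array([np.cos(.125),-np.sin(.125)])
rel([*(b-u*.03),.1259],np.pi/2-.125)
rel([*(b+u*.03),.1174],np.pi/2-.125)
cv2.imwrite('pics/x1.png',np.vstack([cv2.resize(snap('pics/s9.png','scene')[130:250,200:400],None,fx=3,fy=3,interpolation=cv2.INTER_CUBIC)]))
E
```

```text
time: 30.55
tcp_pos: [0.5887, -0.2408, 0.182]
orientation: [-3.14, -0.001, 1.448]
contact_force: [0.1, -0.7, -3.3]
grip_width: 0.0271
finger_force: 50.0
time: 31.38
tcp_pos: [0.5886, -0.2432, 0.1378]
orientation: [3.14, 0.001, 1.446]
contact_force: [0.3, -0.9, -2.9]
grip_width: 0.0272
finger_force: 50.0
tcp [ 0.5886 -0.2432  0.1378] rpy [3.140e+00 1.000e-03 1.446e+00] j [-0.58  0.61  1.19  0.    1.33 -0.45] t 31.4 shift [ 0.0005 -0.0007  0.0119] turn [0.001 0.001 0.   ]
tcp [ 0.5886 -0.2432  0.1378] rpy [3.140e+00 1.000e-03 1.446e+00] j [-0.58  0.61  1.19  0.    1.33 -0.45] t 31.4 shift [0.0005 0.0593 0.0204] turn [0.001 0.001 0.   ]
```

View pics/x1.png

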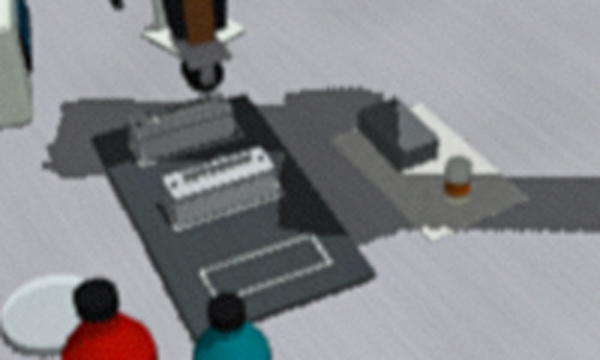

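The wheel is over the near end of the right-bay block, with the box and vial upright on the mat. I'll press down gently.

```bash
python3 -m jog '0.02 0 0 0.006 0 0 0;0.02 0 0 0.01 0 0 0;0.02 0 0 0.012 0 0 0;0.02 0 0 0.014 0 0 0;0.02 0 0 0.015 0 0 0;0.02 0 0 0.016 0 0 0;0.02 0 0 0.016 0 0 0;0.02 0 0 0.016 0 0 0;0.02 0 0 0.016 0 0 0;0.02 0 0 0.016 0 0 0'; python3 -m jog '0.02 0 0 0.001 0 0 0;0.02 0 0 0.002 0 0 0;0.02 0 0 0.003 0 0 0;0.02 0 0 0.004 0 0 0;0.02 0 0 0.004 0 0 0;0.02 0 0 0.004 0 0 0;0.02 0 0 0.004 0 0 0;0.02 0 0 0.004 0 0 0;0.02 0 0 0.004 0 0 0;0.02 0 0 0.004 0 0 0'
```

```text
time: 32.27
tcp_pos: [0.5885, -0.243, 0.1214]
orientation: [3.141, 0.0, 1.446]
contact_force: [0.6, 1.8, 2.9]
grip_width: 0.0277
finger_force: 50.0
time: 33.1
tcp_pos: [0.5889, -0.2431, 0.1184]
orientation: [3.139, 0.001, 1.446]
contact_force: [-0.1, 3.0, 9.8]
grip_width: 0.0278
finger_force: 50.0
```

```bash
python3 -m jog '0.02 0 0.003 0.001 0 0 0;0.02 0 0.009 0.001 0 0 0;0.02 0 0.015 0.001 0 0 0;0.02 0 0.021 0.001 0 0 0;0.02 0 0.027 0.001 0 0 0;0.02 0 0.033 0.001 0 0 0;0.02 0 0.039 0.001 0 0 0;0.02 0 0.046 0.001 0 0 0;0.02 0 0.053 0.001 0 0 0;0.02 0 0.06 0.001 0 0 0'; python3 -m jog '0.02 0 0.003 0 0 0 0;0.02 0 0.003 0 0 0 0;0.02 0 -0.004 0 0 0 0;0.02 0 -0.011 0 0 0 0;0.02 0 -0.018 0 0 0 0;0.02 0 -0.025 0 0 0 0;0.02 0 -0.032 0 0 0 0;0.02 0 -0.039 0 0 0 0;0.02 0 -0.047 0 0 0 0;0.02 0 -0.055 0 0 0 0'
python3 -m jog '0.02 0 -0.005 0 0 0 0;0.02 0 -0.008 0 0 0 0;0.02 0 -0.008 0 0 0 0;0.02 0 -0.008 -0.015 0 0 0;0.02 0 -0.008 -0.035 0 0 0;0.02 0 -0.008 -0.055 0 0 0;0.02 0 -0.008 -0.075 0 0 0;0.02 0 -0.008 -0.09 0 0 0;0.02 0 -0.008 -0.1 0 0 0;0.02 0 -0.008 -0.1 0 0 0'
python3 - <<'E'
from h import *
t=snap('pics/t10.png','top'); w=snap('pics/w10.png'); s=snap('pics/s10.png','scene')
cv2.imwrite('pics/x2.png',np.vstack([w[:300],cv2.resize(s[130:230,200:413],(640,300),interpolation=cv2.INTER_CUBIC)]))
b=np.array([.6312,-.139]); u=np.array([np.cos(.125),-np.sin(.125)])
rel([*(b-u*.03),.1379],np.pi/2-.125)
E
```

```text
time: 33.93
tcp_pos: [0.6487, -0.251, 0.118]
orientation: [3.139, 0.002, 1.446]
contact_force: [-0.6, 1.5, 11.3]
grip_width: 0.0276
finger_force: 50.0
time: 34.77
tcp_pos: [0.594, -0.2442, 0.118]
orientation: [3.137, 0.002, 1.446]
contact_force: [0.0, 1.2, 11.9]
grip_width: 0.0279
finger_force: 50.0
time: 35.6
tcp_pos: [0.5856, -0.243, 0.2174]
orientation: [3.14, 0.001, 1.446]
contact_force: [-0.6, -0.6, -2.7]
grip_width: 0.0277
finger_force: 50.0
tcp [ 0.5849 -0.2425  0.2145] rpy [-3.139e+00 -1.000e-03  1.446e+00] j [-0.58  0.55  1.09 -0.    1.51 -0.45] t 35.8 shift [0.1083 0.0032 0.0767] turn [-0.002 -0.001 -0.   ]
```

View pics/x2.png

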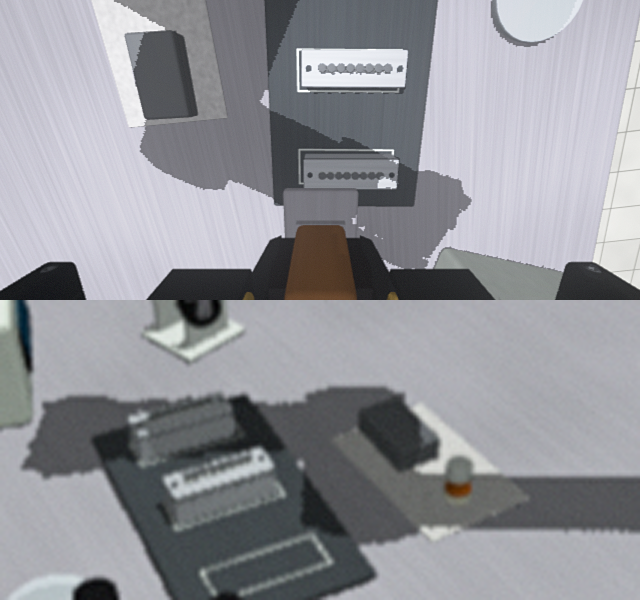

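The first strip rolled with a steady ~15 N at constant height, which fits its caps being home, and both blocks are still in their bays. Now the middle block.

```bash
python3 -m jog '0.02 0.02 0.001 0 0 0 0;0.02 0.045 0.002 0 0 0 0;0.02 0.07 0.003 0 0 0 0;0.02 0.09 0.003 0 0 0 0;0.02 0.103 0.003 0.02 0 0 0;0.02 0.108 0.003 0.04 0 0 0;0.02 0.108 0.003 0.06 0 0 0;0.02 0.108 0.003 0.075 0 0 0;0.02 0.108 0.003 0.078 0 0 0;0.02 0.108 0.003 0.078 0 0 0'
python3 - <<'E'
from h import *
b=np.array([.6312,-.139]); u=np.array([np.cos(.125),-np.sin(.125)])
rel([*(b-u*.03),.1215],np.pi/2-.125)
E
```

```text
time: 36.58
tcp_pos: [0.6011, -0.1356, 0.1364]
orientation: [-3.138, -0.001, 1.446]
contact_force: [-0.0, -1.0, -2.1]
grip_width: 0.0277
finger_force: 50.0
tcp [ 0.6011 -0.1356  0.1364] rpy [-3.138e+00 -1.000e-03  1.446e+00] j [-0.41  0.58  1.26 -0.    1.31 -0.29] t 36.6 shift [0.0004 0.0003 0.0149] turn [-0.004 -0.001 -0.   ]
```

```bash
python3 -m jog '0.02 0 0 0.006 0 0 0;0.02 0 0 0.009 0 0 0;0.02 0 0 0.011 0 0 0;0.02 0 0 0.013 0 0 0;0.02 0 0 0.014 0 0 0;0.02 0 0 0.015 0 0 0;0.02 0 0 0.016 0 0 0;0.02 0 0 0.017 0 0 0;0.02 0 0 0.018 0 0 0;0.02 0 0 0.019 0 0 0'; python3 -m jog '0.02 0 0 0.0005 0 0 0;0.02 0 0.004 0.0005 0 0 0;0.02 0 0.01 0.0005 0 0 0;0.02 0 0.016 0.0005 0 0 0;0.02 0 0.023 0.0005 0 0 0;0.02 0 0.03 0.0005 0 0 0;0.02 0 0.037 0.0005 0 0 0;0.02 0 0.045 0.0005 0 0 0;0.02 0 0.053 0.0005 0 0 0;0.02 0 0.06 0.0005 0 0 0'; python3 -m jog '0.02 0 0.003 0 0 0 0;0.02 0 0.003 0 0 0 0;0.02 0 -0.004 0 0 0 0;0.02 0 -0.011 0 0 0 0;0.02 0 -0.018 0 0 0 0;0.02 0 -0.025 0 0 0 0;0.02 0 -0.032 0 0 0 0;0.02 0 -0.039 0 0 0 0;0.02 0 -0.047 0 0 0 0;0.02 0 -0.055 0 0 0 0'
python3 -m jog '0.02 0 -0.005 0 0 0 0;0.02 0 -0.008 0 0 0 0;0.02 0 -0.008 0 0 0 0;0.02 0 -0.008 -0.015 0 0 0;0.02 0 -0.008 -0.035 0 0 0;0.02 0 -0.008 -0.055 0 0 0;0.02 0 -0.008 -0.075 0 0 0;0.02 0 -0.008 -0.09 0 0 0;0.02 0 -0.008 -0.1 0 0 0;0.02 0 -0.008 -0.1 0 0 0'
python3 - <<'E'
from h import *
w=snap('pics/w11.png'); s=snap('pics/s11.png','scene')
cv2.imwrite('pics/x3.png',np.vstack([w[:300],cv2.resize(s[150:230,220:391],(640,300),interpolation=cv2.INTER_CUBIC)]))
r=np.load('roller.npz')
rel([*r['p'][:2],.19],1.817)
E
```

```text
time: 37.42
tcp_pos: [0.6022, -0.136, 0.1197]
orientation: [3.14, 0.0, 1.446]
contact_force: [-0.6, 0.7, 7.0]
grip_width: 0.0276
finger_force: 50.0
time: 38.25
tcp_pos: [0.662, -0.1435, 0.1196]
orientation: [3.14, 0.001, 1.446]
contact_force: [-1.1, -0.3, 6.7]
grip_width: 0.0276
finger_force: 50.0
time: 39.08
tcp_pos: [0.6071, -0.1366, 0.1196]
orientation: [3.139, 0.001, 1.446]
contact_force: [1.4, -0.4, 7.9]
grip_width: 0.0276
finger_force: 50.0
time: 39.92
tcp_pos: [0.5991, -0.1356, 0.2199]
orientation: [3.14, 0.001, 1.446]
contact_force: [-0.3, -0.3, -2.9]
grip_width: 0.0278
finger_force: 50.0
tcp [ 0.5985 -0.1353  0.2175] rpy [-3.14  -0.     1.446] j [-0.42  0.51  1.14 -0.    1.49 -0.29] t 40.0 shift [-0.3135 -0.0535  0.0275] turn [-0.002 -0.001 -0.371]
```

View pics/x3.png

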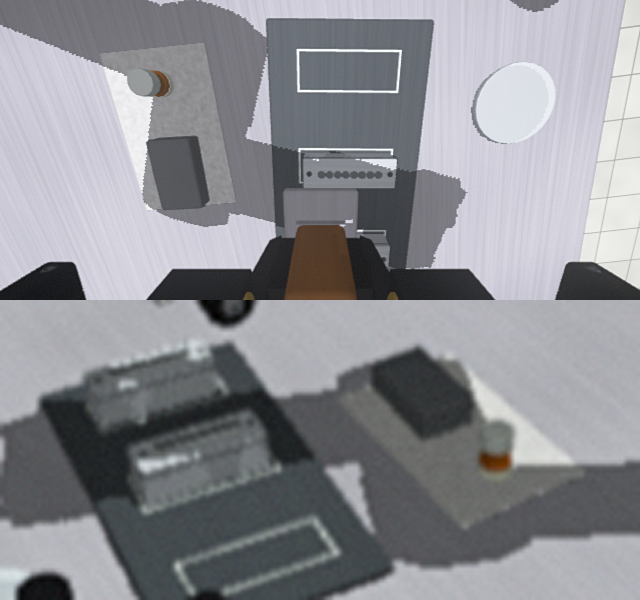

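The middle strip was rolled with about 10 N, so I'll make one firmer pass to be sure.

```bash
python3 -m jog '0.02 0 0.003 0.02 0 0 0;0.02 0 0.004 0.04 0 0 0;0.02 0 0.004 0.06 0 0 0;0.02 0 0.004 0.075 0 0 0;0.02 0 0.004 0.085 0 0 0;0.02 0 0.004 0.092 0 0 0;0.02 0 0.004 0.096 0 0 0;0.02 0 0.004 0.099 0 0 0;0.02 0 0.004 0.101 0 0 0;0.02 0 0.004 0.102 0 0 0'; python3 -m jog '0.02 0 0 0 0 0 0;0.02 0 0.004 0 0 0 0;0.02 0 0.011 0 0 0 0;0.02 0 0.018 0 0 0 0;0.02 0 0.025 0 0 0 0;0.02 0 0.032 0 0 0 0;0.02 0 0.039 0 0 0 0;0.02 0 0.046 0 0 0 0;0.02 0 0.053 0 0 0 0;0.02 0 0.06 0 0 0 0'; python3 -m jog '0.02 0 0.003 0 0 0 0;0.02 0 0.003 0 0 0 0;0.02 0 -0.004 0 0 0 0;0.02 0 -0.011 0 0 0 0;0.02 0 -0.018 0 0 0 0;0.02 0 -0.025 0 0 0 0;0.02 0 -0.032 0 0 0 0;0.02 0 -0.039 0 0 0 0;0.02 0 -0.047 0 0 0 0;0.02 0 -0.055 0 0 0 0'
python3 -m jog '0.02 0 -0.005 0 0 0 0;0.02 0 -0.008 0 0 0 0;0.02 0 -0.008 0 0 0 0;0.02 0 -0.008 -0.015 0 0 0;0.02 0 -0.008 -0.035 0 0 0;0.02 0 -0.008 -0.055 0 0 0;0.02 0 -0.008 -0.075 0 0 0;0.02 0 -0.008 -0.09 0 0 0;0.02 0 -0.008 -0.1 0 0 0;0.02 0 -0.008 -0.1 0 0 0'
python3 - <<'E'
from h import *
w=snap('pics/w12.png')
r=np.load('roller.npz')
rel([*r['p'][:2],.19],1.817)
E
```

```text
time: 40.85
tcp_pos: [0.6039, -0.1361, 0.1187]
orientation: [3.137, 0.001, 1.446]
contact_force: [-0.6, 1.9, 8.6]
grip_width: 0.0273
finger_force: 50.0
time: 41.68
tcp_pos: [0.6637, -0.1436, 0.1194]
orientation: [3.137, 0.001, 1.446]
contact_force: [-0.1, 1.3, 7.7]
grip_width: 0.0276
finger_force: 50.0
time: 42.52
tcp_pos: [0.6089, -0.1368, 0.1193]
orientation: [3.135, 0.001, 1.446]
contact_force: [0.7, 1.2, 7.5]
grip_width: 0.0278
finger_force: 50.0
time: 43.35
tcp_pos: [0.6005, -0.1358, 0.2191]
orientation: [3.137, 0.001, 1.446]
contact_force: [0.1, 0.0, -1.8]
grip_width: 0.0271
finger_force: 50.0
tcp [ 0.6    -0.1357  0.2174] rpy [3.140e+00 1.000e-03 1.446e+00] j [-0.41  0.51  1.14 -0.    1.49 -0.29] t 43.4 shift [-0.3133 -0.0552  0.0274] turn [ 0.002  0.001 -0.371]
```

```bash
python3 -m jog '0.02 -0.02 -0.004 0 0 0 -0.03;0.02 -0.05 -0.009 0 0 0 -0.07;0.02 -0.085 -0.015 0 0 0 -0.12;0.02 -0.12 -0.021 0 0 0 -0.17;0.02 -0.157 -0.028 0 0 0 -0.22;0.02 -0.194 -0.034 0 0 0 -0.27;0.02 -0.231 -0.041 0 0 0 -0.32;0.02 -0.265 -0.047 0 0 0 -0.36;0.02 -0.295 -0.052 0.015 0 0 -0.371;0.02 -0.3133 -0.0552 0.03 0 0 -0.371'
python3 -m jog '0.02 0 0 0 0 0 0;0.02 0 0 0 0 0 0;0.02 0 0 0 0 0 0;0.02 0 0 0 0 0 0;0.02 0 0 0 0 0 0;0.02 0 0 0 0 0 0;0.02 0 0 0 0 0 0;0.02 0 0 0 0 0 0;0.02 0 0 0 0 0 0;0.02 0 0 0 0 0 0'
python3 - <<'E'
from h import *
w=snap('pics/w13.png')
cv2.imwrite('pics/x4.png',np.vstack([cv2.imread('pics/w12.png')[:300],w[:300]]))
r=np.load('roller.npz'); rel(r['p'],1.817)
E
```

```text
time: 44.23
tcp_pos: [0.5045, -0.4425, 0.185]
orientation: [-3.141, 0.0, 1.815]
contact_force: [0.4, -0.9, -3.8]
grip_width: 0.0277
finger_force: 50.0
time: 45.07
tcp_pos: [0.506, -0.4395, 0.1867]
orientation: [3.142, 0.0, 1.817]
contact_force: [-0.5, -0.0, -3.4]
grip_width: 0.0277
finger_force: 50.0
tcp [ 0.506  -0.4396  0.1867] rpy [3.142 0.    1.817] j [-0.89  0.63  1.01  0.    1.5  -1.14] t 45.1 shift [-0.0002  0.0002  0.1083] turn [ 0.  0. -0.]
```

View pics/x4.png

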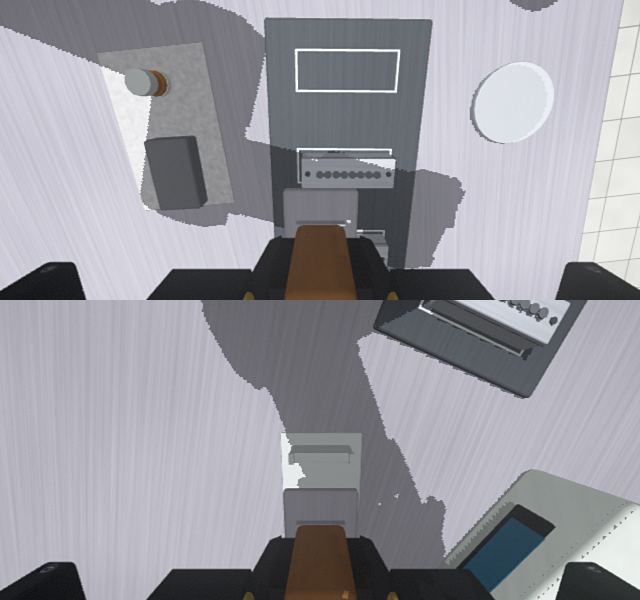

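The roller is still straight in the grip and lined up over the rest, so I'll lower it in.

```bash
python3 -m jog '0.02 0 0 0.012 0 0 0;0.02 0 0 0.027 0 0 0;0.02 0 0 0.042 0 0 0;0.02 0 0 0.057 0 0 0;0.02 0 0 0.07 0 0 0;0.02 0 0 0.08 0 0 0;0.02 0 0 0.088 0 0 0;0.02 0 0 0.094 0 0 0;0.02 0 0 0.098 0 0 0;0.02 0 0 0.1 0 0 0'; python3 -m jog '0.02 0 0 0.002 0 0 0;0.02 0 0 0.004 0 0 0;0.02 0 0 0.006 0 0 0;0.02 0 0 0.0075 0 0 0;0.02 0 0 0.0075 0 0 0;0.02 0 0 0.0075 0 0 0;0.02 0 0 0.0075 0 0 0;0.02 0 0 0.0075 0 0 0;0.02 0 0 0.0075 0 0 0;0.02 0 0 0.0075 0 0 0'
```

```text
time: 45.95
tcp_pos: [0.506, -0.4396, 0.0864]
orientation: [-3.142, -0.0, 1.817]
contact_force: [-0.2, 0.2, -2.5]
grip_width: 0.0279
finger_force: 50.0
time: 46.78
tcp_pos: [0.506, -0.4396, 0.0792]
orientation: [3.142, 0.0, 1.817]
contact_force: [-0.3, 0.5, -2.6]
grip_width: 0.0279
finger_force: 50.0
```

```bash
python3 -m jog '0.02 0 0 0.0005 0 0 0;0.02 0 0 0.001 0 0 0;0.02 0 0 0.001 0 0 0;0.02 0 0 0.001 0 0 0;0.05 0 0 0.001 0 0 0;0.07 0 0 0.001 0 0 0;0.07 0 0 0.001 0 0 0;0.07 0 0 0.001 0 0 0;0.07 0 0 0.001 0 0 0;0.07 0 0 0.001 0 0 0'; python3 -m jog '0.07 0 0 0 0 0 0;0.07 0 0 -0.015 0 0 0;0.07 0 0 -0.035 0 0 0;0.07 0 0 -0.06 0 0 0;0.07 0 0 -0.085 0 0 0;0.07 0 0 -0.11 0 0 0;0.07 0 0 -0.135 0 0 0;0.07 0 0 -0.15 0 0 0;0.07 0 0 -0.16 0 0 0;0.07 0 0 -0.16 0 0 0'
python3 - <<'E'
from h import *
p0=snap('pics/w14.png'); p=load('pics/w14.png')
s=snap('pics/s14.png','scene')
cv2.imwrite('pics/x5.png',np.vstack([cv2.resize(p0[80:260,200:520],(640,360)),cv2.resize(s[95:250,200:520],(640,310),interpolation=cv2.INTER_CUBIC)])[:600])
print(proj('wrist',[.5062,-.4397,.134],p))
E
```

```text
time: 47.62
tcp_pos: [0.506, -0.4396, 0.0782]
orientation: [3.142, 0.0, 1.817]
contact_force: [0.6, -0.2, 0.2]
grip_width: 0.0652
finger_force: 0.0
time: 48.45
tcp_pos: [0.5063, -0.4399, 0.2403]
orientation: [3.14, 0.003, 1.817]
contact_force: [1.1, -0.3, 0.7]
grip_width: 0.0699
finger_force: 0.0
[320.80812616 192.11086232]
```

View pics/x5.png

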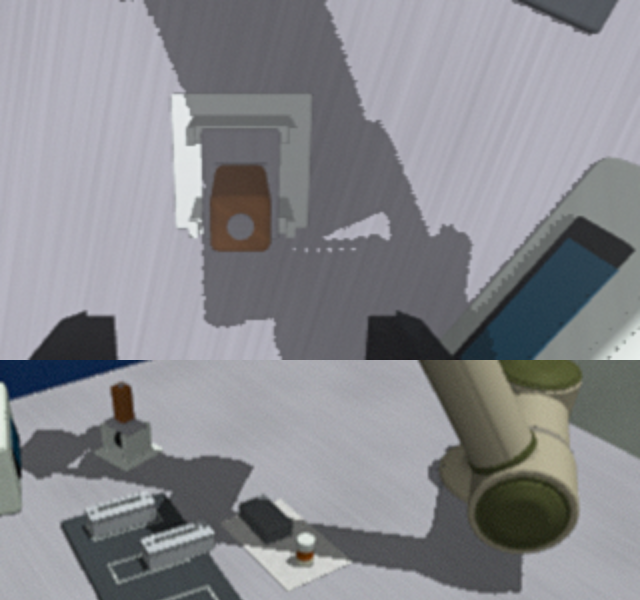

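The roller sits upright in its rest at (240,227 in the crop), but the scene view shows the middle block pushed out of its bay. I've also gone past the picture-viewing limit of 14, so from here I'll measure with image code only.

```bash
cat > seg.py <<'E'
from h import *
def seg(im,name,pose,thr,z=.048,amin=300,kern=5,blur=True):
    g=cv2.cvtColor(im,cv2.COLOR_BGR2GRAY)
    # mask = plate region
    P=np.array([.6312,-.139]); c,s=np.cos(-.125),np.sin(-.125)
    q=[proj(name,np.array([P[0]+c*a-s*b,P[1]+s*a+c*b,.03]),pose) for a,b in [(.1,.165),(.1,-.165),(-.1,-.165),(-.1,.165)]]
    m=np.zeros_like(g); cv2.fillConvexPoly(m,np.array(q).astype(np.int32),255)
    print('median plate',np.median(g[m>0]))
    b=((g>thr)&(m>0)).astype(np.uint8)*255
    b=cv2.morphologyEx(b,cv2.MORPH_OPEN,np.ones((kern,kern)))
    n,l,st,ce=cv2.connectedComponentsWithStats(b)
    for i in range(1,n):
        if st[i,4]<amin: continue
        pts=np.argwhere(l==i)[:,::-1].astype(np.float32)
        W=np.array([ray(name,uv,z,pose)[:2] for uv in pts])*1000
        r=cv2.minAreaRect(W.astype(np.float32)); ctr=np.array(r[0])/1000
        d=ctr-P; print('rect',ctr.round(4),np.round(r[1],0),round(r[2],1),'plate xy',np.round([c*d[0]+s*d[1],-s*d[0]+c*d[1]],4),'area',st[i,4],'bbox',st[i,:4])
E
python3 - <<'E'
from seg import *
t=snap('pics/t14.png','top')
for thr in (75,90,105,120): print(thr); seg(t,'top',None,thr,amin=60,kern=3)
g=cv2.cvtColor(t,cv2.COLOR_BGR2GRAY); 
rel([.6315,-.1388,.18],np.pi-.125)
E
```

```text
75
median plate 53.0
rect [ 0.7192 -0.1457] [331.  38.] 85.4 plate xy [0.0881 0.0043] area 455 bbox [318 159  93  18]
rect [ 0.6195 -0.2466] [ 35. 104.] 83.2 plate xy [ 0.0018 -0.1083] area 277 bbox [387 181  13  29]
rect [ 0.5848 -0.1289] [ 42. 105.] 83.7 plate xy [-0.0473  0.0042] area 291 bbox [355 190  13  30]
90
median plate 53.0
rect [ 0.721 -0.146] [331.  27.] 84.1 plate xy [0.09   0.0042] area 411 bbox [318 159  93  17]
rect [ 0.6212 -0.2367] [13. 99.] 83.7 plate xy [ 0.0023 -0.0982] area 103 bbox [388 181   6  28]
rect [ 0.5856 -0.1304] [ 32. 101.] 82.0 plate xy [-0.0463  0.0029] area 208 bbox [355 191  12  28]
rect [ 0.603  -0.2537] [12. 70.] 82.7 plate xy [-0.0137 -0.1174] area 69 bbox [393 190   5  20]
105
median plate 53.0
120
median plate 53.0
tcp [ 0.5058 -0.4393  0.2366] rpy [-3.141e+00 -2.000e-03  1.817e+00] j [-0.89  0.6   0.92  0.    1.62 -1.14] t 48.6 shift [0.2607 0.1952 0.057 ] turn [ 0.    -0.002 -1.2  ]
```

The block was pushed about 47 mm along plate -x, to roughly (0.585,-0.130), with its yaw about unchanged. I'll go above it and measure again.

```bash
python3 - <<'E'
from h import *
rel([.585,-.130,.18],np.pi-.125)
E
python3 -m jog '0.07 0.025 0.012 0 0 0 -0.12;0.07 0.05 0.024 0 0 0 -0.24;0.07 0.075 0.037 0 0 0 -0.36;0.07 0.1 0.05 0 0 0 -0.48;0.07 0.13 0.065 0 0 0 -0.6;0.07 0.16 0.08 0 0 0 -0.72;0.07 0.19 0.095 0 0 0 -0.84;0.07 0.22 0.11 0 0 0 -0.96;0.07 0.25 0.125 0 0 0 -1.08;0.07 0.28 0.14 0.03 0 0 -1.2'
python3 -m jog '0.065 0 0 0.02 0 0 0;0.065 0 0 0.03 0 0 0;0.065 0 0 0.03 0 0 0;0.065 0 0 0.03 0 0 0;0.065 0 0 0.03 0 0 0;0.065 0 0 0.03 0 0 0;0.065 0 0 0.03 0 0 0;0.065 0 0 0.03 0 0 0;0.065 0 0 0.03 0 0 0;0.065 0 0 0.03 0 0 0'
python3 - <<'E'
from seg import *
w=snap('pics/w15.png'); p=load('pics/w15.png')
for thr in (90,110,130): print(thr); seg(w,'wrist',p,thr,amin=500,kern=9)
rel([.585,-.130,.0225],np.pi-.125)
E
```

```text
tcp [ 0.5058 -0.4393  0.2366] rpy [-3.141e+00 -2.000e-03  1.817e+00] j [-0.89  0.6   0.92  0.    1.62 -1.14] t 48.6 shift [0.2806 0.1522 0.0571] turn [ 0.    -0.002 -1.2  ]
time: 49.43
tcp_pos: [0.5745, -0.135, 0.2132]
orientation: [-3.14, 0.007, 3.023]
contact_force: [0.9, -0.9, 1.2]
grip_width: 0.0702
finger_force: 0.0
time: 50.27
tcp_pos: [0.5731, -0.1364, 0.1806]
orientation: [-3.141, 0.0, 3.017]
contact_force: [-0.1, -0.1, 0.1]
grip_width: 0.0649
finger_force: 0.0
90
median plate 107.0Traceback (most recent call last):
  File "<stdin>", line 3, in <module>
  File "seg.py", line 15, in seg
    W=np.array([ray(name,uv,z,pose)[:2] for uv in pts])*1000
                ~~~^^^^^^^^^^^^^^^^
  File "h.py", line 5, in ray
    c=optics.camera_info(name)
ValueError: time passes only in moves, steps and waits
```

```bash
sed -i "s/^def ray/import functools\n@functools.lru_cache\ndef ci(n): return optics.camera_info(n)\ndef ray/; s/c=optics.camera_info(name)/c=ci(name)/" h.py
python3 - <<'E'
from seg import *
w=cv2.imread('pics/w15.png'); p=load('pics/w15.png')
for thr in (125,140,160,180): print(thr); seg(w,'wrist',p,thr,amin=500,kern=9)
E
```

```text
125
median plate 107.0
rect [ 0.5797 -0.2824] [ 17. 140.] 82.0 plate xy [-0.0332 -0.1487] area 2040 bbox [161 139  34 130]
rect [0.6165 0.0112] [ 15. 140.] 83.1 plate xy [-0.0333  0.1472] area 1876 bbox [454 139  35 130]
rect [ 0.5803 -0.139 ] [ 13. 102.] 82.3 plate xy [-0.0505 -0.0064] area 1225 bbox [312 141  15  98]
rect [ 0.5837 -0.1201] [ 14. 102.] 83.5 plate xy [-0.0495  0.0128] area 1233 bbox [331 142  15  98]
rect [ 0.6024 -0.2544] [14. 77.] 82.9 plate xy [-0.0142 -0.1181] area 759 bbox [201 190  18  69]
rect [ 0.594  -0.2338] [15. 53.] 82.6 plate xy [-0.0251 -0.0987] area 647 bbox [221 191  17  49]
rect [ 0.7066 -0.1236] [99. 23.] 82.9 plate xy [0.0729 0.0246] area 1488 bbox [303 287  87  18]
140
median plate 107.0
rect [ 0.5797 -0.2826] [ 17. 140.] 81.9 plate xy [-0.0332 -0.1489] area 2015 bbox [161 139  34 130]
rect [0.6166 0.0113] [ 15. 140.] 83.3 plate xy [-0.0333  0.1473] area 1838 bbox [454 139  35 130]
rect [ 0.7067 -0.1225] [96. 23.] 82.9 plate xy [0.0729 0.0258] area 1464 bbox [305 287  85  18]
160
median plate 107.0
rect [ 0.5797 -0.2826] [ 16. 140.] 82.3 plate xy [-0.0332 -0.1489] area 1992 bbox [161 139  34 130]
rect [0.6166 0.0114] [ 15. 140.] 82.9 plate xy [-0.0333  0.1474] area 1790 bbox [455 139  34 130]
rect [ 0.7068 -0.1219] [95. 23.] 82.9 plate xy [0.0729 0.0264] area 1450 bbox [306 287  84  18]
180
median plate 107.0
rect [ 0.5797 -0.2827] [ 16. 140.] 82.2 plate xy [-0.0332 -0.149 ] area 1972 bbox [161 139  34 130]
rect [0.6166 0.0117] [ 15. 140.] 83.2 plate xy [-0.0333  0.1477] area 1751 bbox [455 139  34 130]
rect [ 0.7069 -0.1213] [94. 23.] 82.9 plate xy [0.0729 0.027 ] area 1418 bbox [307 287  83  18]
```

The block is centred at (0.582,-0.1296) with a yaw of -7.1°, still on the plate.

```bash
python3 - <<'E'
from h import *
rel([.582,-.1296,.0225],np.pi-.125)
E
```

```text
tcp [ 0.5731 -0.1364  0.1805] rpy [-3.142  0.     3.017] j [-0.43  0.49  1.28  0.    1.37 -1.88] t 50.3 shift [-0.008   0.0078  0.158 ] turn [-0.  0.  0.]
```

```bash
python3 -m jog '0.065 -0.008 0.008 0.02 0 0 0;0.065 -0.008 0.008 0.045 0 0 0;0.065 -0.008 0.008 0.07 0 0 0;0.065 -0.008 0.008 0.095 0 0 0;0.065 -0.008 0.008 0.12 0 0 0;0.065 -0.008 0.008 0.14 0 0 0;0.065 -0.008 0.008 0.152 0 0 0;0.065 -0.008 0.008 0.157 0 0 0;0.065 -0.008 0.008 0.157 0 0 0;0.03 -0.008 0.008 0.157 0 0 0' 25
python3 -m jog '0.03 0 0 0 0 0 0;0.03 0 0 0 0 0 0;0.03 0 0 0 0 0 0;0.03 0 0 0 0 0 0;0.03 0 0 0 0 0 0;0.03 0 0 -0.006 0 0 0;0.03 0 0 -0.015 0 0 0;0.03 0 0 -0.02 0 0 0;0.03 0 0 -0.02 0 0 0;0.03 0 0 -0.02 0 0 0' 25
python3 - <<'E'
from h import *
rel([.6315,-.139,.0235],np.pi-.125)
E
```

```text
time: 51.15
tcp_pos: [0.5824, -0.1295, 0.024]
orientation: [-3.141, 0.001, 3.017]
contact_force: [0.4, -1.1, -0.1]
grip_width: 0.0605
finger_force: 0.0
time: 51.98
tcp_pos: [0.582, -0.1294, 0.0437]
orientation: [-3.141, 0.001, 3.017]
contact_force: [-1.1, 0.7, -5.0]
grip_width: 0.0334
finger_force: 25.0
tcp [ 0.582  -0.1294  0.0437] rpy [-3.141e+00  1.000e-03  3.017e+00] j [-0.42  0.66  1.42  0.    1.06 -1.86] t 52.0 shift [-0.0503 -0.0034  0.0202] turn [-0.     0.001  0.   ]
```

```bash
python3 -m jog '0.03 -0.008 -0.001 0 0 0 0;0.03 -0.02 -0.002 0 0 0 0;0.03 -0.033 -0.003 0 0 0 0;0.03 -0.044 -0.003 0 0 0 0;0.03 -0.05 -0.0035 0 0 0 0;0.03 -0.05 -0.0035 0 0 0 0;0.03 -0.05 -0.0035 0.01 0 0 0;0.03 -0.05 -0.0035 0.017 0 0 0;0.03 -0.05 -0.0035 0.02 0 0 0;0.03 -0.05 -0.0035 0.02 0 0 0'
python3 -m jog '0.03 0 0 0.0005 0 0 0;0.03 0 0 0.0005 0 0 0;0.05 0 0 0.0005 0 0 0;0.05 0 0 0.0005 0 0 0;0.05 0 0 0.0005 0 0 0;0.05 0 0 -0.02 0 0 0;0.05 0 0 -0.05 0 0 0;0.05 0 0 -0.08 0 0 0;0.065 0 0 -0.12 0 0 0;0.065 0 0 -0.15 0 0 0'
python3 - <<'E'
from h import *
rel([.50,-.33,.25],np.pi-.125)
E
```

```text
time: 52.82
tcp_pos: [0.6303, -0.1388, 0.0237]
orientation: [3.141, -0.001, 3.017]
contact_force: [-3.4, 1.2, 4.8]
grip_width: 0.0339
finger_force: 25.0
time: 53.65
tcp_pos: [0.6313, -0.1392, 0.1761]
orientation: [-3.141, 0.002, 3.017]
contact_force: [1.0, -0.7, 0.5]
grip_width: 0.0609
finger_force: 0.0
tcp [ 0.6313 -0.1392  0.1761] rpy [-3.141e+00  2.000e-03  3.017e+00] j [-0.4   0.6   1.11  0.    1.44 -1.85] t 53.6 shift [ 0.1064 -0.2057 -0.074 ] turn [-0.     0.002  0.   ]
```

```bash
python3 -m jog '0.065 0 0 -0.03 0 0 0;0.065 0.015 -0.03 -0.06 0 0 0;0.065 0.03 -0.06 -0.075 0 0 0;0.065 0.045 -0.09 -0.075 0 0 0;0.065 0.06 -0.12 -0.075 0 0 0;0.065 0.075 -0.15 -0.075 0 0 0;0.065 0.09 -0.18 -0.075 0 0 0;0.065 0.105 -0.21 -0.075 0 0 0;0.065 0.115 -0.24 -0.075 0 0 0;0.065 0.125 -0.26 -0.075 0 0 0'
python3 -m jog '0.065 0 0 0 0 0 0;0.065 0 0 0 0 0 0;0.065 0 0 0 0 0 0;0.065 0 0 0 0 0 0;0.065 0 0 0 0 0 0;0.065 0 0 0 0 0 0;0.065 0 0 0 0 0 0;0.065 0 0 0 0 0 0;0.065 0 0 0 0 0 0;0.065 0 0 0 0 0 0'
python3 - <<'E'
from seg import *
t=snap('pics/t16.png','top')
for thr in (70,75,82): print(thr); seg(t,'top',None,thr,amin=60,kern=3)
w=snap('pics/w16.png'); p=load('pics/w16.png')
# roller handle (orange-brown) top vs expected
h=cv2.cvtColor(w,cv2.COLOR_BGR2HSV); m=((h[...,0]>5)&(h[...,0]<20)&(h[...,1]>120)&(h[...,2]>60)).astype(np.uint8)
n,l,st,ce=cv2.connectedComponentsWithStats(m[:255]); print([(st[i],ce[i].round()) for i in range(1,n) if st[i,4]>100])
for z in (.064,.134): print('expected handle axis',z,proj('wrist',[.5062,-.4397,z],p).round())
# bare block vs cap check: top image at mat
E
```

```text
time: 54.48
tcp_pos: [0.4733, -0.3838, 0.248]
orientation: [-3.141, -0.0, 3.015]
contact_force: [0.9, -1.1, -0.3]
grip_width: 0.0648
finger_force: 0.0
time: 55.32
tcp_pos: [0.4748, -0.3814, 0.2484]
orientation: [-3.142, 0.0, 3.017]
contact_force: [-0.5, -1.1, -0.5]
grip_width: 0.0651
finger_force: 0.0
70
median plate 53.0
rect [ 0.7136 -0.1434] [333.  73.] 90.0 plate xy [0.0823 0.0059] area 493 bbox [317 159  94  21]
rect [ 0.6326 -0.1398] [ 36. 106.] 82.6 plate xy [ 0.0015 -0.0006] area 299 bbox [357 177  13  30]
rect [ 0.6188 -0.2465] [ 36. 105.] 83.2 plate xy [ 0.0011 -0.1083] area 293 bbox [387 181  13  30]
rect [ 0.5761 -0.2899] [ 12. 131.] 81.5 plate xy [-0.0358 -0.1566] area 116 bbox [402 189   7  37]
75
median plate 53.0
rect [ 0.7191 -0.1456] [331.  41.] 86.0 plate xy [0.0881 0.0044] area 458 bbox [318 159  93  18]
rect [ 0.633  -0.1397] [ 35. 104.] 82.2 plate xy [ 0.0019 -0.0004] area 275 bbox [357 177  13  29]
rect [ 0.6195 -0.2468] [ 36. 104.] 83.2 plate xy [ 0.0018 -0.1084] area 278 bbox [387 181  13  29]
82
median plate 53.0
rect [ 0.7192 -0.1458] [331.  34.] 84.7 plate xy [0.0882 0.0042] area 430 bbox [318 159  93  18]
rect [ 0.6327 -0.1393] [ 35. 102.] 81.2 plate xy [ 0.0015 -0.0001] area 242 bbox [357 177  13  29]
rect [ 0.6203 -0.2461] [ 33. 102.] 83.9 plate xy [ 0.0025 -0.1076] area 234 bbox [388 181  11  29]
[(array([602,  79,  21,  23, 246], dtype=int32), array([610.,  89.])), (array([250, 222,  30,  18, 104], dtype=int32), array([263., 232.]))]
expected handle axis 0.064 [276. 203.]
expected handle axis 0.134 [265. 228.]
```

```bash
python3 -c "
from station import workorder
print(workorder.job_done())"
```

```text
the job is handed in; nothing more can be done
None
```

The job is handed in with no verdict shown: box and vial are on the mat, both blocks are within about 2 mm of bay centre (one knocked out late and re-placed), caps were rolled (home inferred from roller force and height) and the roller is back in its rest, but I viewed 17 pictures against the limit of 14.

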